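# Refit the dish carousel in the drop-front imager

## Task

Put the washed dish carousel back into the imager: pull the bottom-hinged hatch with the violet rail all the way down, lower the carousel over the central spindle so that the pin comes up through its key hole and it sits fully home on the drive flange, let go of it, and then push the hatch back up until it is fully shut. Let the carousel down without forcing or dropping it, and leave the tube rack, the bottle and the stack of dishes where they stand.

Things in the scene. Friction and masses are not known exactly. Their poses are not given: they have to be found in the camera images.
- imager: White bench-top dish imager with a grey upper housing, fixed to the bench. Origin: on the bench under the spindle axis. Axes: +x from the front (hatch side, facing the robot) to the back, +y left when looking in along +x, +z up. It spans x -92 to +170 mm, y +/-115 mm, 362 mm high. White side walls stand at y = +/-103 to 115 mm; their edges slope along the shut hatch.
- lip (a point): Front lower edge of the grey housing, mid-width: 18 mm behind the spindle axis, 165 mm above the bench. Behind it the housing roofs the chamber; from 6 mm above it the front face slopes back to 128 mm behind the axis at 320 mm height. Imager axes.
- head (a point): Front lower edge of the grey camera and display head on top of the imager, 150 mm wide, 12 mm in front of the spindle axis, 322 mm above the bench; from here it runs back, up to 362 mm high. So an upright gripper and wrist do not fit over the spindle; a tool leaned about 25 to 40 degrees towards the hatch (fingers pointing down and to the imager's +x) does.
- lens (a point): Lower end of the black lens tube under the housing roof: 56 mm behind the spindle axis, 128 mm above the bench; the tube is up to 52 mm across. Imager axes.
- spindle (a point): Foot of the upright steel spindle, at the centre of the flat aluminium drive flange (104 mm across, face 68 mm above the bench) on which the carousel rests. Imager axes. The spindle is 16 mm across and stands 27 mm above the flange, the last 5 mm tapered.
- pin (a point): Foot of the upright brass anti-rotation pin, on the drive flange 40 mm in front of the spindle axis (towards the imager's -x, the hatch). 10 mm across, 14 mm high, the last 3 mm tapered.
- carousel_grip (a point): Centre of the black grip post of the loose dish carousel, 43 mm above its underside. The post is 26 mm wide in the carousel's y (two flats to grip), 30 mm long in x, its top 58 mm above the underside. Axes: +z up, -x points from the post to the key hole. Seated, the axes match the imager's and this point is 43 mm above the spindle point.
- bore (a point): Mouth of the post's bore, at the centre of the carousel's underside: a blind hole 18 mm across, 30 mm deep, for the spindle. The carousel is a pale disc, 132 mm across, 12 mm thick, about 0.4 kg, with five round dish seats and a key hole in the sixth place. It stands on the bench left or right of the imager, yawed up to 0.5 rad.
- keyhole (a point): Centre of the carousel's key hole at its underside, 40 mm from the carousel's axis towards its own -x: a through hole 13 mm long (x) by 12.5 mm wide (y), with a violet mark on the disc's rim outside it. The pin goes into it.
- hatch (a joint): Angle of the hatch, rad. 0 = shut: the panel leans back 46.4 degrees from vertical, up to the lip. It grows as the hatch is pulled forward and down; 2.03 = fully down at its stop, where the panel slopes up 20 degrees from the hinge towards the robot. Starts 0 to 0.3. The hinge is stiff: the hatch stays where it is left; about 4 N at the rail moves it.
- hinge (a point): Middle of the hatch's hinge line, which runs along the imager's y, 86 mm in front of the spindle axis and 66 mm above the bench. Imager axes.
- hatch_rail (a point): Middle of the hatch's violet rail, a round bar 12 mm thick, 120 mm long along y, with an arm at each end. It lies 155 mm from the hinge along the panel and 38 mm outwards of the hinge plane. Axes turn with the hatch: +z from hinge to free edge, -x outwards. Shut, it is 0.20 m above the bench over the spindle; fully down, 83 mm above the bench.
- hatch_edge (a point): Middle of the free edge of the hatch panel (smoked window in a white frame, 206 mm wide, 8 mm thick, from 4 to 138 mm from the hinge). The rail stands 17 mm beyond this edge and 30 mm clear of the panel's outer face. Axes as the rail's.
- tube_rack: Bystander: blue rack with eight capped tubes, 80 x 150 mm, 101 mm high; origin under its centre. It stands on the other side of the imager from the carousel. Leave it.
- media_bottle: Bystander: amber bottle, 70 mm across, 150 mm high; origin under its centre. Leave it.
- dish_stack: Bystander: stack of four covered culture dishes, 94 mm across, 60 mm high; origin under its centre. Leave it.

How it is judged (in metres and radians):
On the way, in this order (a step that is already met when the one before it is completed fails the run):
1. the hatch is pulled fully down (more than 1.85 rad) (value of joint hatch above 1.85 rad), for 0.2 s.
2. the carousel sits home on the flange, over spindle and pin, let go, with the hatch still down (horizontal distance between carousel_grip and spindle below 0.004 m and z of carousel_grip in the frame of spindle between 0.04 and 0.0455 m and horizontal distance between keyhole and pin below 0.005 m and angle between carousel_grip's own z axis and vertical below 0.06 rad and contact force between the fingers and carousel below 0.3 N and value of joint hatch above 1.6 rad), for 0.2 s.
3. the hatch is pushed up and shut (less than 0.06 rad) (value of joint hatch below 0.06 rad), for 0.2 s.
At the end, for the whole second after the job is handed in: The carousel rests on the drive flange: its axis within 4 mm of the spindle's, its grip centre 40 to 45.5 mm above the flange, its key hole within 5 mm of the pin, level within 0.06 rad, released and still; the hatch is shut (under 0.06 rad) (horizontal distance between carousel_grip and spindle below 0.004 m and z of carousel_grip in the frame of spindle between 0.04 and 0.0455 m and horizontal distance between keyhole and pin below 0.005 m and angle between carousel_grip's own z axis and vertical below 0.06 rad and contact force between the fingers and carousel below 0.3 N and value of joint hatch below 0.06 rad and linear speed of carousel below 0.02 m/s); the robot touches nothing.
It fails at once if the tube rack is pushed more than 30 mm or tipped over (distance of tube_rack from where it was at the start of the episode above 0.03 m or angle between tube_rack's own z axis and vertical above 0.35 rad).
It fails at once if the bottle is pushed more than 30 mm or tipped over (distance of media_bottle from where it was at the start of the episode above 0.03 m or angle between media_bottle's own z axis and vertical above 0.35 rad).
It fails at once if the stack of dishes is pushed more than 30 mm or tipped over (distance of dish_stack from where it was at the start of the episode above 0.03 m or angle between dish_stack's own z axis and vertical above 0.35 rad).
It fails at once if the carousel is forced: more than 60 N between carousel and imager (contact force between carousel and imager above 60 N).
It fails at once if the carousel is dropped: it falls at over 0.3 m/s, let go, over the spindle (contact force between the fingers and carousel below 0.3 N and linear speed of carousel above 0.3 m/s and horizontal distance between carousel_grip and spindle below 0.03 m).
It also fails if it takes over 72 s, if anything falls off the work surface, if the arm or the gripper's body presses on something with over 40 N, if the wrist force passes 120 N, or if a joint passes its speed limit or range.

## Robot

A 6-joint arm with a two-finger parallel gripper is mounted at the origin on the work surface. World frame = base frame: x ahead of the robot, y to its left, z up, the work surface at z = 0. Lengths are in mm, angles in rad, forces in N, time in s.
With the tool pointing down it reaches from about 400 to 925 mm from the base axis. Payload 12.5 kg.
Tool frame: the origin (TCP) lies midway between the tips of the shut fingers; the grasp point (between the pads) lies 19 mm behind it; z points along the fingers, y is the line along which they close (so a half turn about z gives the same grasp; the last joint's range is limited). The gripper opens to 95 mm and grips with 3 to 60 N. Pads are 20 mm wide; open, the fingers measure 119 mm over their backs; the gripper's body (75 mm by 180 mm) begins 59 mm behind the grasp point.
Start: joints at [-1.361, 0.491, 1.559, -0, 1.092, -0.106], TCP at [194.134, -594.103, 214.661] pointing down, gripper open.
Joint ranges: [-3.1, 3.1], [-0.84, 2.19], [0.05, 2.79], [-1.13, 4.28], [0.06, 2.93], [-2.69, 2.69]. Speed limits (rad/s): [2.22, 2.22, 2.79, 3.14, 3.14, 3.14].

## Interface

Orientations are given as [roll, pitch, yaw] about the fixed x, y, z axes, in that order (R = Rz(yaw) Ry(pitch) Rx(roll)).
In Python, from cell import env gives the robot as it stands.
- The arm moves only by the tool arm_command, never from a script. Its argument "targets" is a list of rows, each a list of 5 numbers: the shift along the tool's x, y, z in mm, then the turn about the tool's z in degrees, then the opening, from 0 (shut) to 1 (fully open). In form: [[tx, ty, tz, roll, fingers], ...]. A call has 1 to 5 rows; each row is the pose to reach, as a shift and turn from the pose commanded when the call began, along the tool's axes at that moment; what a row does not reach only later rows make up. A row lasts 1/10 s, in which the tool goes at most 50 mm and 8.59 degrees, less where a joint would pass 70% of its speed; a pose out of reach is approached as far as the arm can. A call with a gripper value outside its range is refused whole. The fingers move at their own pace and stop on an object; the grip force is fixed at half the most. Time passes only in rows, so rows that repeat a pose let the fingers close. It gives the time, the measured TCP pose, the force, the opening and the grip force at its end, in the units of the state.
- env.state(): the state, without advancing time (a new reading comes with each control period).
- env.read_camera(name): name is "side" or "top" or "wrist"; returns a dict with "frame" (420x560x3 uint8, red, green, blue), "vertical_fov" (degrees; the focal length in pixels is half the picture's height over the tangent of half this angle, whatever the lens; pixels are square), "cx", "cy" (the principal point, pixels), "world_from_camera" (4x4, takes a point from camera to world coordinates); the wrist camera has in their place "hand_eye" (4x4, takes a point from camera to tool coordinates, whose origin is the TCP and whose axes are the flange's). Camera axes: x right, y down, z forward; pixel columns grow to the right and rows downward; lengths in mm; the calibration is good to about 2 mm. A picture is of the moment at which its call begins: read the wrist's pose just before it. There is no depth.
- env.job_done(): hands the job in; it is judged then, once.
The state is a dict: "t": time; "joints": joint angles; "qvel": joint speeds; "tau": joint torques, N m; "eef_pos": TCP position; "tcp_rot": TCP orientation; "ft_force": force on the tool from outside, world axes, zero at the start; "moment": the same for the moment, N m; "opening": opening from 0.0 (shut) to 1.0 (fully open); "grip_force": force on a finger pad.
Only numpy, scipy, OpenCV 4.12 (cv2) and the standard library are available. Lean on these libraries where they do the work, as an engineer would, in place of code of your own. Each camera call takes 0.05 s, during which the arm holds its last target. There are 200 camera calls.

## Working session

There is one attempt and no reset: what is moved stays moved. The work goes in short steps, Python scripts to look and compute and a tool call to move; the robot and the scene stay as the last step left them, time stands still between calls to the robot, and variables do not carry over. Pictures are saved under pics/ and viewed, at most 10 in all, crops included, and the job is handed in when it is done.

Besides the shell and the picture viewer there is one more tool, called after ">>>" by a JSON object that holds its "method" and its "body", one argument or row to a line. arm_command: Moves the arm, as the interface text tells. Its arguments: {"type":"object","properties":{"targets":{"type":"array","items":{"type":"array","items":{"type":"number"}}}},"required":["targets"]}

```bash
ls; mkdir -p pics; cat > h.py <<'E'
import numpy as np, cv2
from scipy.spatial.transform import Rotation as R
from cell import env
def grab(n,f):
    c=env.read_camera(n); cv2.imwrite('pics/'+f,c['frame'][:,:,::-1]); np.save('pics/'+f[:-4]+'.npy',c,allow_pickle=True); return c
E
python3 - <<'E'
from h import *
np.set_printoptions(precision=4,suppress=True)
s=env.state(); print(s)
ims=[]
for n in ('side','top','wrist'):
    c=grab(n,n+'0.png'); ims.append(c['frame'])
    print(n,{k:v for k,v in c.items() if k!='frame'})
m=np.hstack(ims[:2])[:,:,::-1]
E
```

```text
pics
{'t': 0.0, 'joints': array([-1.3606,  0.4916,  1.5594, -0.    ,  1.0917, -0.1056]), 'qvel': array([ 0.0004, -0.0016, -0.0012, -0.0019, -0.0009, -0.0011]), 'tau': array([  0.001 , -61.264 , -25.8179,   0.0692,   0.0483,  -0.0001]), 'eef_pos': array([ 194.063 , -593.8634,  214.0551]), 'tcp_rot': array([-3.1405, -0.0001,  0.3158]), 'ft_force': array([-0.0293, -0.0643,  0.2813]), 'moment': array([-0.0119, -0.0011,  0.0056]), 'grip_force': 0.0, 'opening': 1.0022843674573199}
side {'vertical_fov': 53.468632006507164, 'cx': 278.25759248874624, 'cy': 212.52804177219667, 'world_from_camera': array([[ -0.9861,  -0.0871,   0.1413, 450.5292],
       [ -0.1658,   0.551 ,  -0.8179, 919.5288],
       [ -0.0066,  -0.83  ,  -0.5578, 847.1413],
       [  0.    ,   0.    ,   0.    ,   1.    ]])}
top {'vertical_fov': 50.67329087792564, 'cx': 284.1698719363477, 'cy': 211.41357988579185, 'world_from_camera': array([[   0.017 ,   -0.9978,    0.0635,  521.6174],
       [  -0.9998,   -0.0173,   -0.005 ,   10.8662],
       [   0.0061,   -0.0634,   -0.998 , 1209.1446],
       [   0.    ,    0.    ,    0.    ,    1.    ]])}
wrist {'vertical_fov': 62.748937669268315, 'cx': 277.9676523396672, 'cy': 204.49702705179757, 'hand_eye': array([[  -0.0009,   -0.9672,   -0.2542,   70.5592],
       [   1.    ,   -0.0011,    0.0006,    0.6564],
       [  -0.0009,   -0.2542,    0.9672, -169.9304],
       [   0.    ,    0.    ,    0.    ,    1.    ]])}
```

View pics/top0.png

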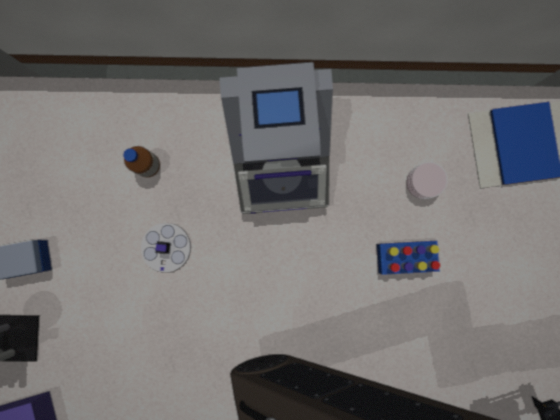

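View pics/side0.png

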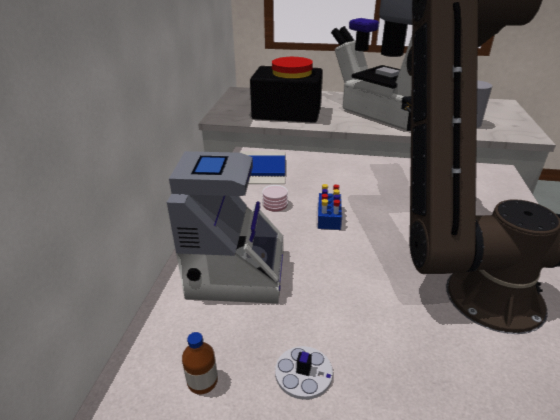

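```bash
python3 - <<'E'
from h import *
t=cv2.imread('pics/top0.png');s=cv2.imread('pics/side0.png')
a=cv2.resize(t[60:220,215:345],None,fx=3.0,fy=3.0,interpolation=3)   #390x480
b=cv2.resize(s[145:305,165:295],None,fx=3.0,fy=3.0,interpolation=3)
c=np.hstack([a,b]); cv2.imwrite('pics/c1.png',cv2.convertScaleAbs(c,alpha=1.6))
def pr(cam,px,z):
    c=np.load(f'pics/{cam}0.npy',allow_pickle=True).item(); f=210/np.tan(np.radians(c['vertical_fov']/2)); T=c['world_from_camera']
    d=T[:3,:3]@[(px[0]-c['cx'])/f,(px[1]-c['cy'])/f,1]; o=T[:3,3]; return o+d*(z-o[2])/d[2]
print(pr('top',(166,248),12),pr('top',(163,247),58),pr('top',(162,268),12),pr('side',(304,371),12))
print('bottle',pr('top',(130,155),150),'dish',pr('top',(426,181),60),'rack',pr('top',(408,258),100))
E
```

```text
[493.86510143 320.58528074  12.        ] [497.37481739 316.50788062  58.        ] [440.31069295 329.47244789  12.        ] [495.71806288 328.13641433  12.        ]
bottle [718.66465992 378.94875328 150.        ] dish [ 680.83361428 -364.04846847   60.        ] rack [ 481.22404011 -305.38839162  100.        ]
```

View pics/c1.png

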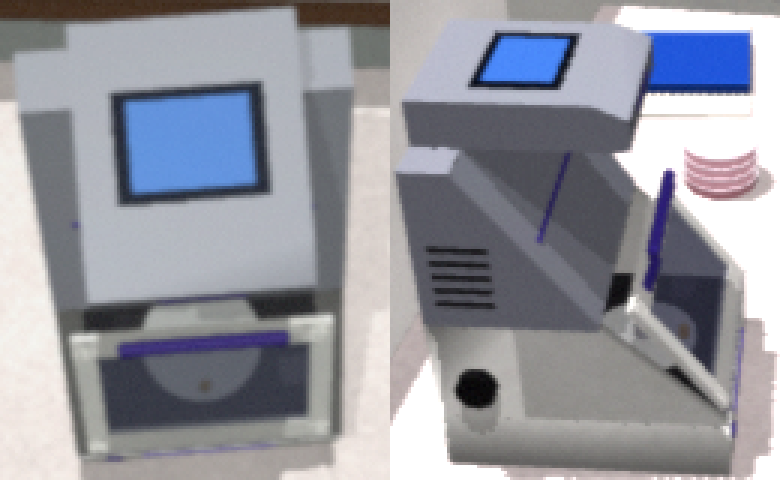

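>>> {"method": "arm_command", "body": {
  "targets": [
    [0,0,-50,0,1],
    [0,0,-100,0,1],
    [0,0,-150,0,1],
    [0,0,-200,0,1],
    [0,0,-250,0,1]
  ]
}}

```text
t: 0.65
eef_pos: [194.0, -593.5, 466.8]
tcp_rot: [3.142, 0.0, 0.316]
ft_force: [0.1, -0.8, -0.1]
opening: 0.999
grip_force: 0.0
```

>>> {"method": "arm_command", "body": {
  "targets": [
    [0,50,0,0,1],
    [0,100,0,0,1],
    [0,150,0,0,1],
    [0,200,0,0,1],
    [0,250,0,0,1]
  ]
}}

```text
t: 1.15
eef_pos: [257.8, -790.3, 463.5]
tcp_rot: [3.14, -0.0, 0.316]
ft_force: [-0.7, 0.0, 0.5]
opening: 1.0
grip_force: 0.0
```

>>> {"method": "arm_command", "body": {
  "targets": [
    [0,50,0,0,1],
    [0,100,0,0,1],
    [0,150,0,0,1],
    [0,200,0,0,1],
    [0,250,0,0,1]
  ]
}}

```text
t: 1.65
eef_pos: [275.1, -843.1, 406.0]
tcp_rot: [3.102, 0.0, 0.316]
ft_force: [0.2, 0.5, 0.3]
opening: 0.997
grip_force: 0.0
```

>>> {"method": "arm_command", "body": {
  "targets": [
    [0,0,0,0,1]
  ]
}}

```text
t: 1.75
eef_pos: [275.1, -843.4, 403.7]
tcp_rot: [3.105, 0.0, 0.316]
ft_force: [-0.4, 0.2, -1.1]
opening: 1.0
grip_force: 0.0
```

```bash
python3 - <<'E'
from h import *
np.set_printoptions(precision=4,suppress=True)
s=env.state(); print(s['t'],s['joints'],s['eef_pos'],s['tcp_rot'])
E
```

```text
1.75 [-1.3306  1.0074  0.0476  0.0028  2.0506 -0.0742] [ 275.1148 -843.4298  403.6736] [3.1055 0.0002 0.3157]
```

>>> {"method": "arm_command", "body": {
  "targets": [
    [0,-50,0,0,1],
    [0,-100,0,0,1],
    [0,-100,0,0,1]
  ]
}}

```text
t: 2.05
eef_pos: [252.0, -774.5, 404.9]
tcp_rot: [3.103, 0.0, 0.316]
ft_force: [1.3, -1.5, 0.1]
opening: 1.001
grip_force: 0.0
```

```bash
python3 - <<'E'
from h import *
np.set_printoptions(precision=4,suppress=True)
s=env.state(); print(s['t'],s['joints'],s['eef_pos'],s['tcp_rot'])
E
```

```text
2.05 [-1.3381  0.7272  0.6386  0.0028  1.7373 -0.0825] [ 252.0181 -774.4774  404.8549] [3.103  0.0004 0.3157]
```

```bash
cat >> h.py <<'E'
np.set_printoptions(precision=3,suppress=True)
def plan(goal,roll,n,P=None,Rm=None):
    """split a world translation + tool roll(deg) into n calls; print last row of each and return end pose"""
    s=env.state(); P=np.array(s['eef_pos'] if P is None else P); Rm=R.from_euler('xyz',s['tcp_rot']) if Rm is None else Rm
    d=(np.array(goal)-P)/n
    for i in range(n):
        print(np.r_[Rm.inv().apply(d),roll/n].round(1)); Rm=Rm*R.from_euler('z',roll/n,degrees=True)
    return np.array(goal),Rm
E
python3 - <<'E'
from h import *
plan((480,318,300),-152,5)
E
```

```text
[ 111.2 -194.2   13.4  -30.4]
[ 194.2 -111.2   13.4  -30.4]
[223.8   2.3  13.4 -30.4]
[191.8 115.2  13.4 -30.4]
[107.1 196.5  13.4 -30.4]
```

>>> {"method": "arm_command", "body": {
  "targets": [
    [22,-39,3,-6,1],
    [44,-78,6,-12,1],
    [66,-117,9,-18,1],
    [88,-156,11,-24,1],
    [111,-194,13,-30.4,1]
  ]
}}

```text
t: 2.55
eef_pos: [297.9, -555.1, 386.4]
tcp_rot: [3.107, 0.02, 0.85]
ft_force: [0.9, -0.4, 0.1]
opening: 1.0
grip_force: 0.0
```

>>> {"method": "arm_command", "body": {
  "targets": [
    [39,-22,3,-6,1],
    [78,-44,6,-12,1],
    [117,-66,9,-18,1],
    [156,-88,11,-24,1],
    [194,-111,13,-30.4,1]
  ]
}}

```text
t: 3.05
eef_pos: [343.8, -337.1, 366.3]
tcp_rot: [3.121, 0.034, 1.381]
ft_force: [1.1, -0.9, 0.5]
opening: 0.998
grip_force: 0.0
```

>>> {"method": "arm_command", "body": {
  "targets": [
    [45,0,3,-6,1],
    [90,1,6,-12,1],
    [135,1,9,-18,1],
    [180,2,11,-24,1],
    [224,2,13,-30.4,1]
  ]
}}

```text
t: 3.55
eef_pos: [389.3, -118.1, 346.6]
tcp_rot: [3.138, 0.038, 1.912]
ft_force: [0.2, -0.9, 0.1]
opening: 0.999
grip_force: 0.0
```

>>> {"method": "arm_command", "body": {
  "targets": [
    [38,23,3,-6,1],
    [76,46,6,-12,1],
    [114,69,9,-18,1],
    [153,92,11,-24,1],
    [192,115,13,-30.4,1]
  ]
}}

```text
t: 4.05
eef_pos: [434.8, 101.3, 327.1]
tcp_rot: [-3.128, 0.033, 2.443]
ft_force: [0.4, -0.4, 0.3]
opening: 0.999
grip_force: 0.0
```

>>> {"method": "arm_command", "body": {
  "targets": [
    [21,39,3,-6,1],
    [42,78,6,-12,1],
    [64,117,9,-18,1],
    [86,156,11,-24,1],
    [107,196,13,-30.4,1]
  ]
}}

```text
t: 4.55
eef_pos: [480.1, 319.8, 307.7]
tcp_rot: [-3.115, 0.02, 2.974]
ft_force: [0.8, -0.8, 0.0]
opening: 0.999
grip_force: 0.0
```

```bash
python3 - <<'E'
from h import *
s=env.state(); print(s['t'],s['joints'],s['eef_pos'],s['tcp_rot'])
c=grab('wrist','w1.png'); np.save('pics/w1s.npy',np.r_[s['eef_pos'],s['tcp_rot']])
E
```

```text
4.55 [ 0.489  0.343  1.547 -0.035  1.252 -0.902] [480.056 319.806 307.679] [-3.115  0.02   2.974]
```

View pics/w1.png

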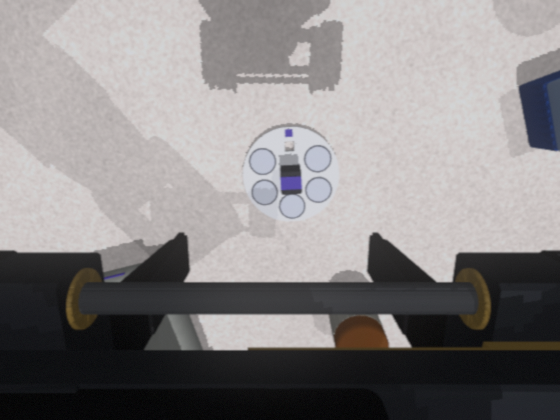

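```bash
cat >> h.py <<'E'
def wr(f,px,z):
    c=np.load(f'pics/{f}.npy',allow_pickle=True).item(); s=np.load(f'pics/{f}s.npy')
    fl=210/np.tan(np.radians(c['vertical_fov']/2)); H=c['hand_eye']; Rm=R.from_euler('xyz',s[3:])
    o=Rm.apply(H[:3,3])+s[:3]; d=Rm.apply(H[:3,:3]@[(px[0]-c['cx'])/fl,(px[1]-c['cy'])/fl,1]); return o+d*(z-o[2])/d[2]
E
python3 - <<'E'
from h import *
for n,p,z in [('disc',(291,172),12),('L',(242,172),12),('Rr',(340,172),12),('T',(291,124),12),('B',(291,220),12),('mark',(289,133),12),('key',(290,146),12),('posttop',(291,185),58)]: print(n,wr('w1',p,z))
im=cv2.imread('pics/w1.png')[110:230,230:355]; big=cv2.resize(im,None,fx=4,fy=4,interpolation=3)
t=cv2.imread('pics/top0.png')
cv2.imwrite('pics/c2.png',big)
E
```

```text
disc [492.472 326.361  12.   ]
L [481.5   260.226  12.   ]
Rr [503.357 391.976  12.   ]
T [429.463 336.472  12.   ]
B [560.553 315.435  12.   ]
mark [440.477 332.028  12.   ]
key [457.528 330.617  12.   ]
posttop [500.094 324.72   58.   ]
```

View pics/c2.png

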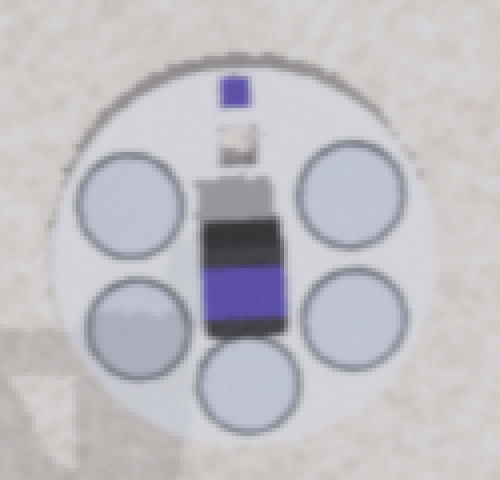

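```bash
python3 - <<'E'
from h import *
q=lambda x,y,z:wr('w1',(230+x/4,110+y/4),z)
print('centre',q(243,262,12)); print('posttop',q(245,287,58))
a=q(248,384,12);k=q(238,144,12);print(a,k,'yaw',np.arctan2(*(a-k)[1::-1]),np.linalg.norm(a-k))
m=q(235,92,12);print('mark',m)
b=q(130,204,12)-q(350,194,12);d=q(138,328,12)-q(355,318,12);print(np.arctan2(b[1],b[0])+np.pi/2,np.arctan2(d[1],d[0])+np.pi/2)
print(env.state()['eef_pos'])
E
```

```text
centre [497.201 325.256  12.   ]
posttop [496.078 325.677  58.   ]
[540.362 320.094  12.   ] [457.417 329.958  12.   ] yaw -0.11836721522550343 83.52867545617107
mark [440.422 331.703  12.   ]
-0.11980995426683871 -0.11546147170508014
[480.892 324.499 306.418]
```

```bash
cat >> h.py <<'E'
def pr(cam,px,z):
    c=np.load(f'pics/{cam}0.npy',allow_pickle=True).item(); f=210/np.tan(np.radians(c['vertical_fov']/2)); T=c['world_from_camera']
    d=T[:3,:3]@[(px[0]-c['cx'])/f,(px[1]-c['cy'])/f,1]; o=T[:3,3]; return o+d*(z-o[2])/d[2]
E
python3 - <<'E'
from h import *
q=lambda x,y,z:pr('top',(215+x/3,60+y/3),z)
def az(a,b): return np.arctan2(-(a-b)[0],(a-b)[1])
for n,A,B,z in [('headfront',(85,303),(315,287),362),('headback',(66,22),(297,6),362),('rail',(121,350),(288,338),215),('foot',(82,463),(340,446),0),('hatchlow',(105,431),(308,415),66),('screen top',(112,94),(262,82),362),('screenbot',(120,204),(270,192),362),('headL',(66,22),(85,303),362),('headR',(297,6),(315,287),362)]:
    a,b=q(*A,z),q(*B,z); print(n,a[:2],b[:2],'len',np.linalg.norm(a-b).round(1),'mid',((a+b)/2)[:2],'yaw',az(a,b))
print('pin',q(204,386,82))
E
```

```text
headfront [671.507  86.948] [684.568 -60.699] len 148.2 mid [678.038  13.125] yaw 0.08823087196405463
headback [855.872 103.522] [869.466 -46.76 ] len 150.9 mid [862.669  28.381] yaw 0.09021517297219805
rail [662.336  72.279] [673.679 -53.235] len 126.0 mid [668.007   9.522] yaw 0.090132902230621
foot [588.64  118.834] [ 608.23  -115.811] len 235.5 mid [598.435   1.512] yaw 0.08329354066273265
hatchlow [612.928  93.776] [629.835 -80.985] len 175.6 mid [621.381   6.396] yaw 0.09644165186298119
screen top [808.664  72.565] [818.467 -24.658] len 97.7 mid [813.565  23.954] yaw 0.10049154183759566
screenbot [736.392  65.846] [746.051 -30.872] len 97.2 mid [741.222  17.487] yaw 0.09953755162380007
headL [855.872 103.522] [671.507  86.948] len 185.1 mid [763.689  95.235] yaw -1.481140626570204
headR [869.466 -46.76 ] [684.568 -60.699] len 185.4 mid [777.017 -53.73 ] yaw -1.495552698684809
pin [651.556   9.199  82.   ]
```

```bash
python3 - <<'E'
from h import *
s=env.state();print(s['eef_pos'],s['tcp_rot'])
P,Rm=plan((496.5,325.5,100),-2.9,1)
P,Rm=plan((496.5,325.5,27),0,1,P,Rm); print(Rm.apply([0,0,1]),Rm.apply([0,1,0]))
E
```

```text
[480.892 324.499 306.418] [-3.116  0.019  2.982]
[-11.3   8.7 206.5  -2.9]
[ 1.3  1.9 73.   0. ]
[ 0.015 -0.028 -0.999] [ 0.109  0.994 -0.026]
```

>>> {"method": "arm_command", "body": {
  "targets": [
    [-3,2,45,-1,1],
    [-6,4,90,-2,1],
    [-9,6,135,-2.4,1],
    [-11,8.5,180,-2.4,1],
    [-11,8.5,206,-2.4,1]
  ]
}}

```text
t: 5.1
eef_pos: [494.6, 317.5, 98.2]
tcp_rot: [-3.112, 0.016, 3.011]
ft_force: [0.8, 0.1, -0.6]
opening: 1.003
grip_force: 0.0
```

>>> {"method": "arm_command", "body": {
  "targets": [
    [0,0,25,0,1],
    [1,1,50,0,1],
    [1,2,73,0,1],
    [1,2,73,0,0.1],
    [1,2,73,0,0]
  ]
}}

```text
t: 5.6
eef_pos: [495.0, 317.5, 27.7]
tcp_rot: [-3.112, 0.017, 3.011]
ft_force: [0.1, 0.2, -0.0]
opening: 0.887
grip_force: 0.0
```

>>> {"method": "arm_command", "body": {
  "targets": [
    [0,0,0,0,0],
    [0,0,0,0,0],
    [0,0,0,0,0],
    [0,0,0,0,0],
    [0,0,0,0,0]
  ]
}}

```text
t: 6.1
eef_pos: [493.9, 317.0, 26.4]
tcp_rot: [-3.111, 0.015, 3.011]
ft_force: [0.4, 4.3, -0.2]
opening: 0.462
grip_force: 2.5
```

>>> {"method": "arm_command", "body": {
  "targets": [
    [0,0,0,0,0.6],
    [0,4,0,0,0.6],
    [0,8.5,0,0,0.5],
    [0,8.5,0,0,0.3],
    [0,8.5,0,0,0]
  ]
}}

```text
t: 6.6
eef_pos: [494.8, 325.5, 25.8]
tcp_rot: [-3.111, 0.015, 3.011]
ft_force: [-0.9, -0.2, -0.9]
opening: 0.4
grip_force: 0.0
```

>>> {"method": "arm_command", "body": {
  "targets": [
    [0,0,0,0,0],
    [0,0,0,0,0],
    [0,0,0,0,0]
  ]
}}

```text
t: 6.9
eef_pos: [494.8, 325.5, 26.1]
tcp_rot: [-3.111, 0.015, 3.011]
ft_force: [-2.5, 0.6, 2.9]
opening: 0.275
grip_force: 29.8
```

>>> {"method": "arm_command", "body": {
  "targets": [
    [0,0,-3,0,0],
    [0,0,-4,-6,0],
    [0,0,-4,-12.5,0],
    [0,0,-4,-12.5,0],
    [0,0,0,-12.5,0]
  ]
}}

```text
t: 7.4
eef_pos: [495.0, 324.9, 26.5]
tcp_rot: [-3.108, 0.008, -3.057]
ft_force: [-3.6, -14.7, 22.7]
opening: 0.278
grip_force: 30.1
```

>>> {"method": "arm_command", "body": {
  "targets": [
    [0,0,0,0,0],
    [0,0,0,0,0.6],
    [0,0,0,0,1],
    [0,0,0,0,1],
    [0,0,0,0,1]
  ]
}}

```text
t: 7.9
eef_pos: [494.9, 325.4, 25.8]
tcp_rot: [-3.108, 0.008, -3.055]
ft_force: [0.2, 0.4, 0.5]
opening: 0.558
grip_force: 0.0
```

>>> {"method": "arm_command", "body": {
  "targets": [
    [0,0,-40,0,1],
    [0,0,-90,0,1],
    [0,0,-140,0,1],
    [0,0,-190,0,1],
    [0,0,-190,0,1]
  ]
}}

```text
t: 8.4
eef_pos: [494.8, 332.8, 222.4]
tcp_rot: [-3.113, 0.018, -3.054]
ft_force: [0.2, 0.5, -0.1]
opening: 0.966
grip_force: 0.0
```

```bash
python3 - <<'E'
from h import *
s=env.state(); print(s['t'],s['joints'],s['eef_pos'],s['tcp_rot'])
P,Rm=plan((560,70,470),0,2)
P,Rm=plan((780,70,470),0,1,P,Rm)
E
```

```text
8.4 [ 0.497  0.442  1.623 -0.038  1.072 -1.143] [494.76  332.828 222.44 ] [-3.113  0.018 -3.054]
[ -23.2 -137.3 -119.5    0. ]
[ -23.2 -137.3 -119.5    0. ]
[-219.1  -19.     4.4    0. ]
```

>>> {"method": "arm_command", "body": {
  "targets": [
    [-5,-27,-24,0,1],
    [-10,-54,-48,0,1],
    [-15,-81,-72,0,0.6],
    [-19,-108,-96,0,0.3],
    [-23,-137,-120,0,0]
  ]
}}

```text
t: 8.9
eef_pos: [526.4, 200.0, 340.7]
tcp_rot: [-3.108, 0.007, -3.054]
ft_force: [0.9, -0.1, -0.4]
opening: 0.803
grip_force: 0.0
```

>>> {"method": "arm_command", "body": {
  "targets": [
    [-10,-20,-24,0,0],
    [-25,-40,-48,0,0],
    [-35,-60,-72,0,0],
    [-45,-80,-96,0,0],
    [-60,-100,-120,0,0]
  ]
}}

```text
t: 9.4
eef_pos: [593.9, 109.8, 464.6]
tcp_rot: [-3.108, 0.007, -3.055]
ft_force: [-0.3, -0.1, 0.9]
opening: 0.385
grip_force: 0.0
```

>>> {"method": "arm_command", "body": {
  "targets": [
    [-45,0,0,0,0],
    [-90,0,0,0,0],
    [-130,0,0,0,0],
    [-170,0,0,0,0],
    [-210,0,0,0,0]
  ]
}}

```text
t: 9.9
eef_pos: [798.4, 128.3, 464.5]
tcp_rot: [-3.108, 0.006, -3.055]
ft_force: [-0.3, -0.1, 0.8]
opening: 0.013
grip_force: 0.0
```

```bash
python3 - <<'E'
from h import *
s=env.state(); print(s['t'],s['joints'],s['eef_pos'],s['tcp_rot'])
Rm=R.from_euler('xyz',s['tcp_rot']);a=.15; print(Rm.apply([0,0,1]),Rm.inv().apply([.84*np.cos(a),.84*np.sin(a),.54]))
E
```

```text
9.9 [ 0.089  0.772  0.403 -0.036  1.961 -1.582] [798.436 128.329 464.487] [-3.108  0.006 -3.055]
[ 0.009 -0.033 -0.999] [-0.842  0.035 -0.536]
```

>>> {"method": "arm_command", "body": {
  "targets": [
    [-210,9,-134,0,0],
    [-210,9,-134,0,0],
    [-210,9,-134,0,0],
    [-210,9,-134,0,0],
    [-210,9,-134,0,0]
  ]
}}

```text
t: 10.4
eef_pos: [828.6, 131.1, 485.0]
tcp_rot: [-3.11, 0.043, -3.053]
ft_force: [-0.1, 1.1, -0.3]
opening: 0.007
grip_force: 0.0
```

```bash
python3 - <<'E'
from h import *
s=env.state(); print(s['t'],s['joints'],s['eef_pos'],s['tcp_rot'])
Rm=R.from_euler('xyz',s['tcp_rot']);a=.15; print(Rm.apply([0,0,1]),Rm.inv().apply([.84*np.cos(a),.84*np.sin(a),.54]))
E
```

```text
10.4 [ 0.089  0.912  0.047 -0.037  2.139 -1.591] [828.565 131.124 484.966] [-3.11   0.043 -3.053]
[ 0.045 -0.028 -0.999] [-0.861  0.036 -0.505]
```

>>> {"method": "arm_command", "body": {
  "targets": [
    [-210,9,-134,0,0],
    [-210,9,-134,0,0],
    [-210,9,-134,0,0],
    [-210,9,-134,0,0],
    [-210,9,-134,0,0]
  ]
}}

```text
t: 10.9
eef_pos: [834.7, 130.1, 487.3]
tcp_rot: [-3.112, 0.069, -3.052]
ft_force: [0.3, -0.3, 1.0]
opening: 0.002
grip_force: 0.0
```

>>> {"method": "arm_command", "body": {
  "targets": [
    [-50,0,0,0,0],
    [-50,0,0,0,0],
    [-50,0,0,0,0]
  ]
}}

```text
t: 11.2
eef_pos: [853.1, 129.4, 469.2]
tcp_rot: [-3.113, 0.09, -3.052]
ft_force: [-0.6, 0.3, 0.5]
opening: 0.006
grip_force: 0.0
```

```bash
python3 - <<'E'
from h import *
s=env.state(); print(s['t'],s['joints'],s['eef_pos'],s['tcp_rot'])
Rm=R.from_euler('xyz',s['tcp_rot']);a=.15; print(Rm.apply([0,0,1]),Rm.inv().apply([.84*np.cos(a),.84*np.sin(a),.54]))
E
```

```text
11.2 [ 0.083  0.932  0.048 -0.032  2.071 -1.593] [853.147 129.384 469.155] [-3.113  0.09  -3.052]
[ 0.092 -0.02  -0.996] [-0.884  0.037 -0.463]
```

>>> {"method": "arm_command", "body": {
  "targets": [
    [-200,8,-120,0,0],
    [-200,8,-120,0,0]
  ]
}}

```text
t: 11.4
eef_pos: [857.2, 129.5, 479.2]
tcp_rot: [-3.115, 0.127, -3.051]
ft_force: [-0.0, 0.3, 0.8]
opening: 0.006
grip_force: 0.0
```

>>> {"method": "arm_command", "body": {
  "targets": [
    [-200,8,-120,0,0],
    [-200,8,-120,0,0]
  ]
}}

```text
t: 11.6
eef_pos: [860.5, 129.3, 488.2]
tcp_rot: [-3.116, 0.158, -3.05]
ft_force: [-0.2, 0.7, 0.4]
opening: 0.007
grip_force: 0.0
```

>>> {"method": "arm_command", "body": {
  "targets": [
    [-200,0,0,0,0],
    [-200,0,0,0,0]
  ]
}}

```text
t: 11.8
eef_pos: [887.7, 127.7, 460.5]
tcp_rot: [-3.117, 0.187, -3.049]
ft_force: [0.0, 0.3, -0.9]
opening: 0.006
grip_force: 0.0
```

>>> {"method": "arm_command", "body": {
  "targets": [
    [-50,0,0,0,0],
    [-50,0,0,0,0]
  ]
}}

```text
t: 12.0
eef_pos: [903.8, 126.7, 444.5]
tcp_rot: [-3.118, 0.207, -3.049]
ft_force: [-0.0, -0.3, -1.2]
opening: 0.007
grip_force: 0.0
```

>>> {"method": "arm_command", "body": {
  "targets": [
    [-40,0,-30,0,0]
  ]
}}

```text
t: 12.1
eef_pos: [901.9, 125.8, 460.9]
tcp_rot: [-3.12, 0.234, -3.048]
ft_force: [0.1, -0.2, -0.1]
opening: 0.005
grip_force: 0.0
```

>>> {"method": "arm_command", "body": {
  "targets": [
    [-40,0,-30,0,0]
  ]
}}

```text
t: 12.2
eef_pos: [899.1, 124.4, 482.8]
tcp_rot: [-3.12, 0.269, -3.047]
ft_force: [0.2, -0.2, 0.5]
opening: 0.007
grip_force: 0.0
```

>>> {"method": "arm_command", "body": {
  "targets": [
    [-45,0,-18,0,0]
  ]
}}

```text
t: 12.3
eef_pos: [902.9, 123.5, 492.6]
tcp_rot: [-3.121, 0.301, -3.046]
ft_force: [0.1, -0.0, 0.5]
opening: 0.004
grip_force: 0.0
```

>>> {"method": "arm_command", "body": {
  "targets": [
    [-45,0,-18,0,0]
  ]
}}

```text
t: 12.4
eef_pos: [907.9, 122.4, 497.8]
tcp_rot: [-3.122, 0.328, -3.046]
ft_force: [-0.4, 0.4, 0.3]
opening: 0.005
grip_force: 0.0
```

>>> {"method": "arm_command", "body": {
  "targets": [
    [-45,0,-18,0,0]
  ]
}}

```text
t: 12.5
eef_pos: [911.9, 121.5, 504.4]
tcp_rot: [-3.123, 0.354, -3.046]
ft_force: [0.6, 0.8, 0.1]
opening: 0.002
grip_force: 0.0
```

>>> {"method": "arm_command", "body": {
  "targets": [
    [-45,0,-18,0,0]
  ]
}}

```text
t: 12.6
eef_pos: [915.0, 120.5, 512.9]
tcp_rot: [-3.124, 0.381, -3.045]
ft_force: [0.0, -0.5, -0.1]
opening: 0.003
grip_force: 0.0
```

>>> {"method": "arm_command", "body": {
  "targets": [
    [-45,0,-18,0,0]
  ]
}}

```text
t: 12.7
eef_pos: [917.3, 119.7, 522.6]
tcp_rot: [-3.124, 0.409, -3.044]
ft_force: [-0.1, -0.4, -0.6]
opening: 0.005
grip_force: 0.0
```

>>> {"method": "arm_command", "body": {
  "targets": [
    [-45,0,-18,0,0]
  ]
}}

```text
t: 12.8
eef_pos: [918.9, 118.8, 533.5]
tcp_rot: [-3.125, 0.437, -3.044]
ft_force: [-0.2, 0.4, -0.6]
opening: 0.007
grip_force: 0.0
```

```bash
python3 - <<'E'
from h import *
s=env.state(); print(s['t'],s['joints'],s['eef_pos'],s['tcp_rot'])
Rm=R.from_euler('xyz',s['tcp_rot']); z=Rm.apply([0,0,1]);print(z,np.arctan2(z[1],z[0]),np.arccos(-z[2]))
E
```

```text
12.8 [ 0.057  0.883  0.048  0.001  1.773 -1.607] [918.872 118.808 533.523] [-3.125  0.437 -3.044]
[ 0.423  0.025 -0.906] 0.05854572751502667 0.4374514629257754
```

>>> {"method": "arm_command", "body": {
  "targets": [
    [23,45,-10,0,0],
    [45,95,-20,0,0],
    [60,140,-30,0,0],
    [60,160,-30,0,0]
  ]
}}

```text
t: 13.2
eef_pos: [834.8, 274.3, 535.5]
tcp_rot: [-3.126, 0.439, -3.043]
ft_force: [0.4, -0.4, -0.6]
opening: 0.005
grip_force: 0.0
```

>>> {"method": "arm_command", "body": {
  "targets": [
    [-45,9,-13,0,0],
    [-90,18,-26,0,0]
  ]
}}

```text
t: 13.4
eef_pos: [863.8, 284.0, 560.1]
tcp_rot: [-3.129, 0.457, -3.041]
ft_force: [0.8, -0.6, 1.1]
opening: 0.005
grip_force: 0.0
```

>>> {"method": "arm_command", "body": {
  "targets": [
    [-46,9,-13,0,0]
  ]
}}

```text
t: 13.5
eef_pos: [871.1, 284.8, 557.8]
tcp_rot: [-3.133, 0.472, -3.041]
ft_force: [1.5, -0.0, -2.0]
opening: 0.008
grip_force: 0.0
```

```bash
python3 - <<'E'
from h import *
s=env.state(); print(s['t'],s['joints'],s['eef_pos'],s['tcp_rot'])
Rm=R.from_euler('xyz',s['tcp_rot']); z=Rm.apply([0,0,1]);print(z,np.arctan2(z[1],z[0]),np.arccos(-z[2]))
E
```

```text
13.5 [ 0.269  0.857  0.051 -0.087  1.768 -1.437] [871.088 284.765 557.814] [-3.133  0.472 -3.041]
[ 0.454  0.036 -0.89 ] 0.0802162961930073 0.4723754061603851
```

>>> {"method": "arm_command", "body": {
  "targets": [
    [0,-45,0,1,0],
    [0,-90,0,1,0],
    [0,-135,0,1,0],
    [0,-168,0,1,0],
    [0,-168,0,1,0]
  ]
}}

```text
t: 14.0
eef_pos: [885.7, 110.8, 568.7]
tcp_rot: [3.14, 0.488, -3.068]
ft_force: [0.4, 0.5, 0.6]
opening: 0.003
grip_force: 0.0
```

>>> {"method": "arm_command", "body": {
  "targets": [
    [-50,0,-8,0,0],
    [-100,0,-16,0,0]
  ]
}}

```text
t: 14.2
eef_pos: [908.0, 116.3, 581.9]
tcp_rot: [3.138, 0.512, -3.063]
ft_force: [0.7, -0.8, 15.9]
opening: 0.011
grip_force: 0.0
```

>>> {"method": "arm_command", "body": {
  "targets": [
    [-48,1,-10,0,0]
  ]
}}

```text
t: 14.3
eef_pos: [914.9, 116.3, 583.7]
tcp_rot: [3.136, 0.537, -3.063]
ft_force: [1.0, -0.4, -0.5]
opening: 0.008
grip_force: 0.0
```

>>> {"method": "arm_command", "body": {
  "targets": [
    [-48,1,-10,0,0]
  ]
}}

```text
t: 14.4
eef_pos: [918.1, 116.0, 597.2]
tcp_rot: [3.135, 0.577, -3.063]
ft_force: [0.3, 0.4, 1.4]
opening: 0.004
grip_force: 0.0
```

```bash
python3 - <<'E'
from h import *
s=env.state(); print(s['t'],s['joints'],s['eef_pos'],s['tcp_rot'])
Rm=R.from_euler('xyz',s['tcp_rot']); z=Rm.apply([0,0,1]);print(z,np.arctan2(z[1],z[0]),np.arccos(-z[2]), Rm.apply([0,1,0]))
print(pr('side',(255,221.7),212.5))
E
```

```text
14.4 [ 0.047  0.826  0.047  0.024  1.691 -1.594] [918.091 115.955 597.176] [ 3.135  0.577 -3.063]
[ 0.543  0.049 -0.838] 0.09054988710698572 0.5769166919208076 [-0.082  0.997  0.005]
[664.798  41.456 212.5  ]
```

```bash
python3 - <<'E'
from h import *
P,Rm=plan((600,7,420),-.5,2)
P,Rm=plan((630,7,312),0,1,P,Rm)
E
```

```text
[184.8 -41.7 -14.8  -0.2]
[185.  -40.9 -14.8  -0.2]
[ 33.9  -2.8 106.8   0. ]
```

>>> {"method": "arm_command", "body": {
  "targets": [
    [37,-8,-3,0,0],
    [74,-16,-6,0,0],
    [111,-25,-9,0,0],
    [148,-33,-12,0,0],
    [185,-42,-15,-0.5,0]
  ]
}}

```text
t: 14.9
eef_pos: [787.3, 71.0, 528.8]
tcp_rot: [-3.142, 0.581, -3.052]
ft_force: [2.0, -1.2, 1.1]
opening: 0.003
grip_force: 0.0
```

>>> {"method": "arm_command", "body": {
  "targets": [
    [37,-8,-3,0,0],
    [74,-16,-6,0,0],
    [111,-25,-9,0,0],
    [148,-33,-12,0,0],
    [185,-41,-15,0,0]
  ]
}}

```text
t: 15.4
eef_pos: [628.4, 15.4, 441.2]
tcp_rot: [-3.14, 0.58, -3.052]
ft_force: [1.0, 0.1, -0.2]
opening: 0.008
grip_force: 0.0
```

>>> {"method": "arm_command", "body": {
  "targets": [
    [10,-1,33,0,0],
    [20,-2,66,0,0],
    [30,-3,95,0,0],
    [30,-3,95,0,0]
  ]
}}

```text
t: 15.8
eef_pos: [655.8, 15.0, 341.0]
tcp_rot: [3.141, 0.572, -3.053]
ft_force: [-0.7, -1.0, -0.4]
opening: 0.002
grip_force: 0.0
```

```bash
python3 - <<'E'
from h import *
env.read_camera('top')
s=env.state(); print(s['t'],s['joints'],s['eef_pos'],s['tcp_rot'])
np.save('pics/w2s.npy',np.r_[s['eef_pos'],s['tcp_rot']]); c=grab('wrist','w2.png')
s=env.state(); print(s['eef_pos'])
E
```

```text
15.85 [-0.126  0.241  1.716  0.198  0.63  -1.913] [656.186  15.017 343.375] [ 3.141  0.574 -3.053]
[656.402  15.005 344.739]
```

View pics/w2.png

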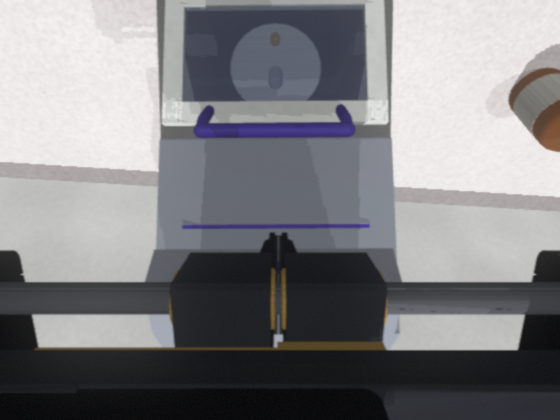

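```bash
python3 - <<'E'
from h import *
print('rail',wr('w2',(277.5,130),212.5),'ends',wr('w2',(200,130),212.5),wr('w2',(355,129.5),212.5))
print('pintop',wr('w2',(275,38),82),'pin',wr('w2',(275,40),75),'spindle top',wr('w2',(276,70),95),'foot',wr('w2',(276,86),68))
print('flange L/R',wr('w2',(231,69),68),wr('w2',(320,69),68),'flange front',wr('w2',(275,24),68))
print('frame low', wr('w2',(278,121),170))
E
```

```text
rail [670.564  14.777 212.5  ] ends [676.154 -48.378 212.5  ] [664.495  77.784 212.5  ]
pintop [650.244  10.218  82.   ] pin [655.083  10.567  75.   ] spindle top [677.836  13.621  95.   ] foot [710.829  16.262  68.   ]
flange L/R [694.502 -36.68   68.   ] [685.556  64.563  68.   ] flange front [641.8     9.437  68.   ]
frame low [690.522  16.919 170.   ]
```

>>> {"method": "arm_command", "body": {
  "targets": [
    [41,-3,0,0,0],
    [41,-3,0,0,0],
    [41,-3,40,0,0],
    [41,-3,80,0,0],
    [41,-3,80,0,0]
  ]
}}

```text
t: 16.4
eef_pos: [666.1, 12.9, 250.9]
tcp_rot: [3.14, 0.57, -3.053]
ft_force: [-0.3, -0.6, -0.3]
opening: 0.003
grip_force: 0.0
```

>>> {"method": "arm_command", "body": {
  "targets": [
    [0,0,25,0,0],
    [0,0,50,0,0],
    [0,0,50,0,0]
  ]
}}

```text
t: 16.7
eef_pos: [692.7, 15.3, 211.1]
tcp_rot: [3.141, 0.573, -3.053]
ft_force: [0.0, -0.1, 1.1]
opening: 0.004
grip_force: 0.2
```

```bash
cat >> h.py <<'E'
O=np.array([690.2,13.5,0]); RI=R.from_euler('z',.09)
def show():
    s=env.state(); Rm=R.from_euler('xyz',s['tcp_rot']); p=RI.inv().apply(s['eef_pos']-O); print('t',s['t'],'TCP imager',p,'rot',s['tcp_rot'],'F',s['ft_force'],'j',s['joints']); return p,Rm
def shift(goals):
    "imager-frame TCP goals -> tool shifts from now"
    p,Rm=show(); return (RI.inv()*Rm).inv().apply(np.array(goals)-p)
E
python3 - <<'E'
from h import *
show()
E
```

```text
t 16.7 TCP imager [  2.686   1.532 211.105] rot [ 3.141  0.573 -3.053] F [ 0.003 -0.096  1.13 ] j [-0.117  0.434  1.808  0.328  0.354 -2.053]
```

```bash
cat > kin.py <<'E'
from h import *
from scipy.optimize import least_squares
D=[([-1.3606,.4916,1.5594],[194.06,-593.86,214.06],[-3.1405,-.0001,.3158]),([-1.3306,1.0074,.0476],[275.11,-843.43,403.67],[3.1055,.0002,.3157]),
([-1.3381,.7272,.6386],[252.02,-774.48,404.85],[3.103,.0004,.3157]),([.489,.343,1.547],[480.06,319.8,307.68],[-3.115,.02,2.974]),
([.089,.772,.403],[798.44,128.33,464.49],[-3.108,.006,-3.055]),([.057,.883,.048],[918.87,118.81,533.52],[-3.125,.437,-3.044]),
([.047,.826,.047],[918.09,115.96,597.18],[3.135,.577,-3.063]),([-.117,.434,1.808],[692.7,15.3,211.1],[3.141,.573,-3.053]),([.497,.442,1.623],[494.76,332.83,222.44],[-3.113,.018,-3.054])]
def wrist(q,k):
    H,a1,L1,a3,L2,T=k; s=q[1]+q[2]; return a1+L1*np.sin(q[1])+L2*np.sin(s)+a3*np.cos(s), H+L1*np.cos(q[1])+L2*np.cos(s)-a3*np.sin(s)
def res(k):
    o=[]
    for q,P,r in D:
        W=np.array(P)-k[5]*R.from_euler('xyz',r).apply([0,0,1]); w=wrist(q,k); o+=[np.hypot(*W[:2])-w[0],W[2]-w[1]]
    return o
K=least_squares(res,[300,50,500,0,450,300]).x
def ik(P,z):
    W=np.array(P)-K[5]*np.array(z); g=lambda q:np.array(wrist([0,*q],K))-[np.hypot(*W[:2]),W[2]]
    s=least_squares(g,[.3,1.7],bounds=([-.84,.05],[2.19,2.79])); a=np.arctan2(W[1],W[0]); b=s.x.sum(); f=np.array([np.sin(b)*np.cos(a),np.sin(b)*np.sin(a),np.cos(b)])
    return s.x,np.arccos(np.clip(f@z,-1,1)),np.abs(s.fun).max()
E
python3 - <<'E'
from kin import *
print(K,np.round(res(K),1))
z=lambda l:RI.apply([np.sin(l),0,-np.cos(l)])
print('now',ik([692.7,15.3,211.1],z(.573)))
for l in (.573,.3,0):
    for ph in (.428,0,-.4,-.8,-1.2,-1.46):
        p=np.array([-86+159.6*np.sin(ph),1,66+159.6*np.cos(ph)])+16*np.array([np.cos(l),0,np.sin(l)])+10*np.array([np.sin(l),0,-np.cos(l)])
        print(l,ph,p,*ik(O+RI.apply(p),z(l)))
print('pick',ik([497+10,325,26],z(.573)),'place',ik(O+[10,0,95],z(.573)))
E
```

```text
[198.034   4.374 585.284  42.546 410.554 272.589] [-0.1  0.   0.  -0.  -0.1  0.1  0.2  0.1 -0.1  0.5  0.1 -0.1  0.2 -0.3
 -0.  -0.3 -0.1 -0. ]
now (array([0.434, 1.808]), np.float64(0.3308897871776276), np.float64(1.1368683772161603e-13))
0.573 0.428 [ -0.892   1.    211.475] [0.429 1.816] 0.3282315400290923 1.716671249596402e-11
0.573 0 [-67.134   1.    225.872] [0.324 1.951] 0.30141617450934144 1.7053025658242404e-13
0.573 -0.4 [-129.285    1.     213.273] [0.261 2.099] 0.22095505953618974 7.958078640513122e-13
0.573 -0.8 [-181.624    1.     177.466] [0.261 2.252] 0.09305598669434931 1.1368683772161603e-13
0.573 -1.2 [-215.887    1.     124.104] [0.352 2.386] 0.1820786973074385 3.296918293926865e-12
0.573 -1.46 [-225.755    1.      83.919] [0.461 2.446] 0.3430833033102367 1.1368683772161603e-13
0.3 0.428 [ -1.517   1.    206.379] [0.488 1.625] 0.7298504773308555 1.1368683772161603e-13
0.3 0 [-67.759   1.    220.775] [0.381 1.769] 0.6935547199191842 1.1368683772161603e-13
0.3 -0.4 [-129.911    1.     208.176] [0.311 1.924] 0.6084088037344494 5.684341886080802e-14
0.3 -0.8 [-182.249 
[... 293 characters left out ...]
04] [0.592 1.409] 1.1407137974794597 1.1368683772161603e-13
0 0 [-70.    1.  215.6] [0.483 1.57 ] 1.0886555049037083 5.684341886080802e-14
0 -0.4 [-132.151    1.     203.001] [0.409 1.737] 0.9946678831075345 2.2737367544323206e-13
0 -0.8 [-184.49     1.     167.194] [0.384 1.9  ] 0.8573601548857513 5.684341886080802e-14
0 -1.2 [-218.753    1.     113.832] [0.425 2.032] 0.6848089706750718 5.684341886080802e-14
0 -1.46 [-228.621    1.      73.647] [0.486 2.089] 0.5667087345445571 1.1368683772161603e-13
pick (array([0.677, 2.104]), np.float64(0.3438055899959908), np.float64(1.2505552149377763e-11)) place (array([0.611, 1.885]), np.float64(0.08888810288596295), np.float64(5.684341886080802e-14))
```

```bash
cat >> h.py <<'E'
def arc(phis,l,o,d,y=1):
    return [np.array([-86+159.6*np.sin(f)+o*np.cos(l)+d*np.sin(l),y,66+159.6*np.cos(f)+o*np.sin(l)-d*np.cos(l)]) for f in phis]
E
python3 - <<'E'
from h import *
print(shift(arc([.3,.17,.04,-.09,-.22,-.34,-.46,-.56],.573,14,11)).round(0))
E
```

```text
t 16.7 TCP imager [  2.686   1.532 211.105] rot [ 3.141  0.573 -3.053] F [ 0.003 -0.096  1.13 ] j [-0.117  0.434  1.808  0.328  0.354 -2.053]
[[ 17.  -1. -18.]
 [ 31.  -1. -33.]
 [ 47.  -1. -46.]
 [ 65.  -1. -56.]
 [ 84.  -1. -65.]
 [102.  -1. -70.]
 [121.  -1. -74.]
 [137.  -1. -75.]]
```

>>> {"method": "arm_command", "body": {
  "targets": [
    [17,0,-18,0,0],
    [31,0,-33,0,0],
    [47,0,-46,0,0],
    [65,0,-56,0,0],
    [84,0,-65,0,0]
  ]
}}

```text
t: 17.2
eef_pos: [586.8, 5.5, 224.1]
tcp_rot: [-3.14, 0.579, -3.052]
ft_force: [3.1, -0.8, -0.8]
opening: 0.006
grip_force: 1.0
```

>>> {"method": "arm_command", "body": {
  "targets": [
    [18,0,-5,0,0],
    [37,0,-9,0,0],
    [53,0,-10,0,0]
  ]
}}

```text
t: 17.5
eef_pos: [536.6, 1.3, 202.9]
tcp_rot: [-3.141, 0.578, -3.052]
ft_force: [1.9, 0.8, 0.5]
opening: 0.004
grip_force: 0.9
```

```bash
python3 - <<'E'
from h import *
print(shift(arc([-.68,-.8,-.92,-1.04,-1.16,-1.28,-1.38,-1.48],.55,14,11)).round(0))
E
```

```text
t 17.5 TCP imager [-154.056    1.657  202.889] rot [-3.141  0.578 -3.052] F [1.947 0.778 0.479] j [-0.201  0.244  2.169  0.753  0.23  -2.555]
[[ 20.  -1.   4.]
 [ 39.  -1.   8.]
 [ 58.  -1.  13.]
 [ 75.  -1.  20.]
 [ 92.  -1.  30.]
 [107.  -1.  41.]
 [119.  -1.  52.]
 [129.  -1.  64.]]
```

>>> {"method": "arm_command", "body": {
  "targets": [
    [8,17,1,0,0],
    [20,34,4,0,0],
    [39,36,8,0,0]
  ]
}}

```text
t: 17.8
eef_pos: [507.3, 37.7, 180.0]
tcp_rot: [-3.139, 0.57, -3.053]
ft_force: [3.1, -0.5, 0.5]
opening: -0.001
grip_force: 0.9
```

```bash
python3 - <<'E'
from h import *
print(shift(arc([-.92,-1.04,-1.16,-1.28,-1.38,-1.48],.55,14,11,37)).round(0))
E
```

```text
t 17.8 TCP imager [-180.028   40.561  179.984] rot [-3.139  0.57  -3.053] F [ 3.067 -0.538  0.487] j [-0.113  0.252  2.253  0.949  0.13  -2.686]
[[23. -4.  8.]
 [41. -4. 16.]
 [57. -4. 25.]
 [73. -4. 37.]
 [84. -3. 48.]
 [95. -3. 60.]]
```

>>> {"method": "arm_command", "body": {
  "targets": [
    [10,0,3,8,0],
    [23,-2,8,16,0],
    [32,-2,12,24,0],
    [41,-2,16,30,0]
  ]
}}

```text
t: 18.2
eef_pos: [485.9, 33.6, 158.2]
tcp_rot: [2.841, 0.47, 2.626]
ft_force: [2.6, -0.7, 0.4]
opening: 0.004
grip_force: 0.9
```

```bash
python3 - <<'E'
from h import *
print(shift(arc([-1.16,-1.28,-1.38,-1.48],.5,14,11,37)).round(0))
E
```

```text
t 18.2 TCP imager [-201.637   38.399  158.204] rot [2.841 0.47  2.626] F [ 2.563 -0.699  0.426] j [-0.13   0.273  2.314  1.457  0.113 -2.683]
[[ 23. -15.  20.]
 [ 36. -23.  32.]
 [ 46. -29.  43.]
 [ 55. -34.  55.]]
```

>>> {"method": "arm_command", "body": {
  "targets": [
    [12,-8,10,0,0],
    [23,-15,20,0,0],
    [36,-23,32,0,0]
  ]
}}

```text
t: 18.5
eef_pos: [475.0, 31.9, 138.0]
tcp_rot: [2.873, 0.432, 2.645]
ft_force: [0.8, 1.0, 0.3]
opening: 0.005
grip_force: 0.4
```

```bash
python3 - <<'E'
from h import *
p,Rm=show(); z=(RI.inv()*Rm).apply([0,0,1]); print(z)
print(shift(arc([-1.28,-1.38,-1.48,-1.5],.5,14,11,37)).round(0))
E
```

```text
t 18.5 TCP imager [-212.697   37.683  138.045] rot [2.873 0.432 2.645] F [0.837 0.962 0.349] j [-0.132  0.306  2.329  1.446  0.105 -2.684]
[ 0.483 -0.002 -0.876]
t 18.5 TCP imager [-212.697   37.683  138.045] rot [2.873 0.432 2.645] F [0.837 0.962 0.349] j [-0.132  0.306  2.329  1.446  0.105 -2.684]
[[ 18. -11.  21.]
 [ 28. -17.  33.]
 [ 36. -22.  46.]
 [ 38. -23.  49.]]
```

>>> {"method": "arm_command", "body": {
  "targets": [
    [18,-11,21,0,0],
    [28,-17,33,0,0],
    [36,-22,46,0,0],
    [36,-22,46,0,0]
  ]
}}

```text
t: 18.9
eef_pos: [473.6, 32.0, 111.8]
tcp_rot: [2.901, 0.385, 2.652]
ft_force: [0.8, -0.2, -0.2]
opening: 0.005
grip_force: 0.0
```

```bash
python3 - <<'E'
from h import *
p,Rm=show(); z=(RI.inv()*Rm).apply([0,0,1]); print(z)
print(shift(arc([-1.38,-1.48,-1.5],.45,14,11,37)).round(0))
E
```

```text
t 18.9 TCP imager [-214.094   37.882  111.841] rot [2.901 0.385 2.652] F [ 0.822 -0.207 -0.247] j [-0.125  0.364  2.325  1.452  0.093 -2.685]
[ 0.436 -0.001 -0.9  ]
t 18.9 TCP imager [-214.094   37.882  111.841] rot [2.901 0.385 2.652] F [ 0.822 -0.207 -0.247] j [-0.125  0.364  2.325  1.452  0.093 -2.685]
[[ 16. -10.  13.]
 [ 23. -15.  26.]
 [ 25. -15.  29.]]
```

>>> {"method": "arm_command", "body": {
  "targets": [
    [16,-10,13,0,0],
    [24,-15,26,0,0],
    [26,-16,30,0,0],
    [26,-16,30,0,0]
  ]
}}

```text
t: 19.3
eef_pos: [469.0, 31.7, 96.8]
tcp_rot: [2.919, 0.356, 2.657]
ft_force: [-0.3, -0.1, 0.2]
opening: 0.004
grip_force: 0.1
```

```bash
python3 - <<'E'
from h import *
p,Rm=show(); z=(RI.inv()*Rm).apply([0,0,1]); print(z)
print(shift(arc([-1.48,-1.5],.43,12,13,37)).round(0))
np.save('pics/w3s.npy',np.r_[env.state()['eef_pos'],env.state()['tcp_rot']]); c=grab('wrist','w3.png')
d=grab('side','s3.png')
cv2.imwrite('pics/c3.png',np.hstack([cv2.resize(c['frame'],(400,300)),cv2.resize(d['frame'][140:310,150:377],(400,300))])[:,:,::-1])
E
```

```text
t 19.3 TCP imager [-218.676   37.974   96.806] rot [2.919 0.356 2.657] F [-0.311 -0.068  0.221] j [-0.124  0.395  2.327  1.453  0.087 -2.685]
[ 0.405  0.    -0.914]
t 19.3 TCP imager [-218.676   37.974   96.806] rot [2.919 0.356 2.657] F [-0.311 -0.068  0.221] j [-0.124  0.395  2.327  1.453  0.087 -2.685]
[[ 15. -10.  17.]
 [ 17. -11.  20.]]
```

View pics/c3.png

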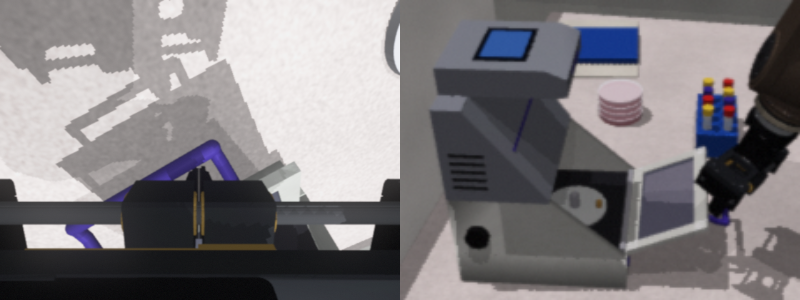

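>>> {"method": "arm_command", "body": {
  "targets": [
    [17,-11,18,0,0],
    [22,-14,24,0,0],
    [24,-15,28,0,0],
    [24,-15,28,0,0]
  ]
}}

```text
t: 19.8
eef_pos: [466.2, 30.9, 83.2]
tcp_rot: [2.935, 0.331, 2.661]
ft_force: [5.9, 1.4, 3.7]
opening: 0.006
grip_force: 4.3
```

>>> {"method": "arm_command", "body": {
  "targets": [
    [10,-6,14,0,0],
    [10,-6,14,0,0],
    [10,-6,14,0,0]
  ]
}}

```text
t: 20.1
eef_pos: [469.1, 30.7, 77.3]
tcp_rot: [2.94, 0.324, 2.662]
ft_force: [26.1, 2.1, -3.3]
opening: 0.004
grip_force: 11.0
```

```bash
python3 - <<'E'
from h import *
p,Rm=show(); z=(RI.inv()*Rm).apply([0,0,1]); print(z)
d=grab('side','s4.png'); cv2.imwrite('pics/c4.png',cv2.resize(d['frame'][190:300,250:400],None,fx=4,fy=4,interpolation=3)[:,:,::-1])
E
```

```text
t 20.1 TCP imager [-218.693   36.982   77.281] rot [2.94  0.324 2.662] F [26.136  2.054 -3.299] j [-0.121  0.441  2.319  1.454  0.079 -2.685]
[ 0.371  0.    -0.929]
```

View pics/c4.png

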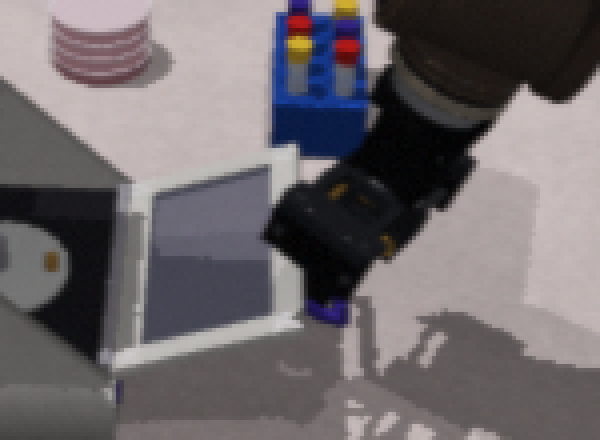

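>>> {"method": "arm_command", "body": {
  "targets": [
    [-6,4,-30,0,0],
    [-6,4,-65,0,0],
    [-6,4,-100,0,0],
    [-6,4,-100,0,0]
  ]
}}

```text
t: 20.55
eef_pos: [451.9, 40.1, 134.7]
tcp_rot: [2.91, 0.312, 2.668]
ft_force: [-0.5, 0.6, 0.4]
opening: 0.004
grip_force: 0.0
```

```bash
python3 - <<'E'
from h import *
print(shift([[-60,0,250]]))
p,Rm=show(); z=(RI.inv()*Rm).apply([0,0,1]); print(z)
E
```

```text
t 20.55 TCP imager [-234.905   47.905  134.684] rot [2.91  0.312 2.668] F [-0.533  0.606  0.428] j [-0.127  0.289  2.302  0.567  0.214 -1.796]
[[-200.492   64.444  -42.833]]
t 20.55 TCP imager [-234.905   47.905  134.684] rot [2.91  0.312 2.668] F [-0.533  0.606  0.428] j [-0.127  0.289  2.302  0.567  0.214 -1.796]
[ 0.375  0.034 -0.926]
```

>>> {"method": "arm_command", "body": {
  "targets": [
    [-30,10,-30,-4,0],
    [-75,24,-36,-10,0],
    [-117,38,-38,-16,0],
    [-160,50,-40,-22,0],
    [-200,64,-43,-28,0]
  ]
}}

```text
t: 21.05
eef_pos: [631.5, 7.5, 251.1]
tcp_rot: [3.091, 0.385, -3.095]
ft_force: [-0.9, 0.4, -0.5]
opening: 0.005
grip_force: 0.0
```

```bash
python3 - <<'E'
from h import *
env.read_camera('top')
p,Rm=show(); Q=RI.inv()*Rm; print(Q.apply([[0,0,1],[0,1,0]]))
s=env.state(); np.save('pics/w4s.npy',np.r_[s['eef_pos'],s['tcp_rot']]); c=grab('wrist','w4.png')
cv2.imwrite('pics/c5.png',cv2.resize(c['frame'][0:225,130:430],None,fx=2.6,fy=2.6,interpolation=3)[:,:,::-1])
print(env.state()['eef_pos']-s['eef_pos'])
E
```

```text
t 21.1 TCP imager [-53.502  -2.244 254.344] rot [ 3.095  0.392 -3.089] F [ 0.034 -1.885  0.874] j [-0.146  0.342  1.756  0.195  0.676 -1.908]
[[ 0.383  0.032 -0.923]
 [ 0.019  0.999  0.043]]
[-2.923  0.627 -2.039]
```

View pics/c5.png

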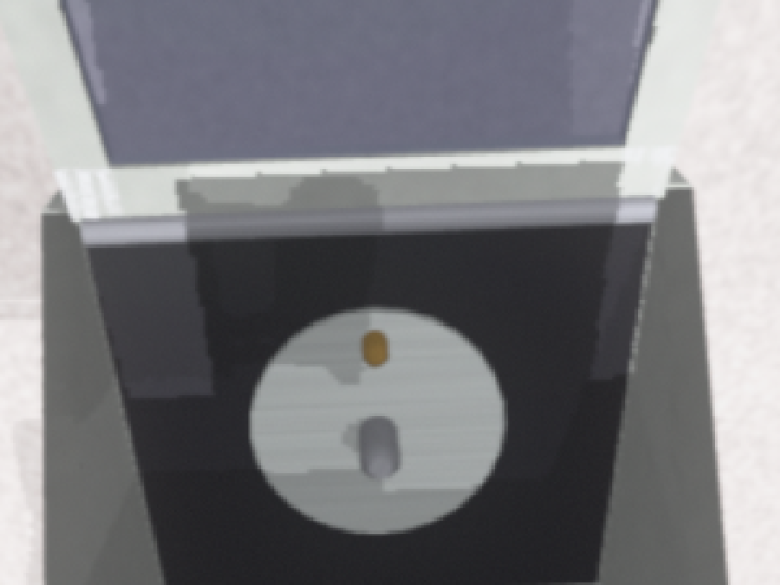

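```bash
python3 - <<'E'
from h import *
q=lambda x,y,z:wr('w4',(130+x/2.6,y/2.6),z)
L,Rr,T,B=q(249,420,68),q(506,420,68),q(377,307,68),q(377,534,68)
print(L,Rr,T,B,'mids',(L+Rr)/2,(T+B)/2, np.linalg.norm(L-Rr),np.linalg.norm(T-B))
print('spindle top',q(380,469,95),'foot',q(378,426,68)); pt=q(375,358,82);pf=q(375,339,68);print('pin top',pt,pf)
c=q(377.5,420.5,68)
# ellipse fit by bright threshold
a,b=q(92,233,70),q(652,214,70); print('hinge edge yaw',np.arctan2(-(b-a)[0],(b-a)[1]))
a,b=q(110,164,70),q(628,147,70); print('yaw2',np.arctan2(-(b-a)[0],(b-a)[1]))
cc=(q(249,420,68)+q(506,420,68))/2
from itertools import product
s=cv2.imread('pics/w4.png'); g=cv2.cvtColor(s,cv2.COLOR_BGR2GRAY)
E
```

```text
[690.977 -37.701  68.   ] [686.243  66.371  68.   ] [640.464  10.649  68.   ] [746.612  17.529  68.   ] mids [688.61   14.335  68.   ] [693.538  14.089  68.   ] 104.17986446333303 106.37095774898023
spindle top [694.609  14.36   95.   ] foot [691.412  14.359  68.   ]
pin top [654.384  10.315  82.   ] [653.338  10.719  68.   ]
hinge edge yaw 0.08978594596600187
yaw2 0.09029208232364888
```

```bash
python3 - <<'E'
from h import *
p,Rm=show(); z=Rm.apply([0,0,1]); g=np.array([496.5,325.5,45]); T=g+19*z
P,Q=plan(T-130*z+[0,0,10],-1.2,2)
P,Q=plan(T-30*z,0,1,P,Q); print(T)
E
```

```text
t 21.15 TCP imager [-56.357  -1.357 252.305] rot [ 3.091  0.39  -3.096] F [-0.509  0.03  -0.349] j [-0.145  0.341  1.764  0.196  0.672 -1.902]
[ 94.4 158.5  20.4  -0.6]
[ 92.8 159.5  20.4  -0.6]
[  3.8  -0.4 109.2   0. ]
[503.658 326.78   27.446]
```

>>> {"method": "arm_command", "body": {
  "targets": [
    [18,32,4,0,0.3],
    [37,64,8,0,0.7],
    [56,96,12,0,0.9],
    [75,128,16,0,0.9],
    [94,158,20,-0.6,0.9]
  ]
}}

```text
t: 21.65
eef_pos: [539.1, 164.3, 203.5]
tcp_rot: [3.093, 0.385, -3.089]
ft_force: [0.1, 0.1, 0.4]
opening: 0.37
grip_force: 0.0
```

>>> {"method": "arm_command", "body": {
  "targets": [
    [18,32,4,0,0.9],
    [37,64,8,0,0.9],
    [56,96,12,0,0.9],
    [75,128,16,0,0.9],
    [93,159,20,-0.6,0.9]
  ]
}}

```text
t: 22.15
eef_pos: [449.3, 319.2, 157.2]
tcp_rot: [3.098, 0.385, -3.077]
ft_force: [0.2, -0.9, -0.1]
opening: 0.788
grip_force: 0.0
```

```bash
sed -i 's/690.2,13.5,0/692.8,14.2,0/' h.py; python3 - <<'E'
from h import *
env.read_camera('top');env.read_camera('top')
p,Rm=show(); z=Rm.apply([0,0,1]); print((RI.inv()*Rm).apply([[0,0,1],[0,1,0]])); g=np.array([496.5,325.5,45]); T=g+19*z
P,Q=plan(T-20*z,0,1)
P,Q=plan(T,0,1,P,Q)
s=env.state(); np.save('pics/w5s.npy',np.r_[s['eef_pos'],s['tcp_rot']]); c=grab('wrist','w5.png')
cv2.imwrite('pics/c6.png',cv2.resize(c['frame'][40:265,130:430],None,fx=2.6,fy=2.6,interpolation=3)[:,:,::-1])
E
```

```text
t 22.25 TCP imager [-216.124  327.081  156.447] rot [ 3.098  0.384 -3.073] F [-0.46   0.26   0.165] j [ 0.572  0.372  2.039 -0.379  0.396 -0.75 ]
[[ 0.375  0.035 -0.926]
 [ 0.005  0.999  0.04 ]]
[ -3.3  -3.6 120.5   0. ]
[ 0.  0. 20.  0.]
```

View pics/c6.png

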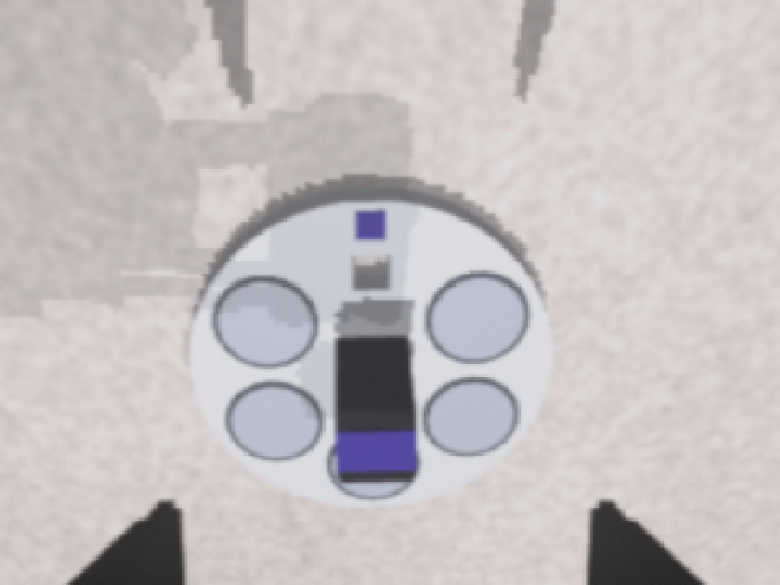

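```bash
python3 - <<'E'
from h import *
q=lambda x,y,z:wr('w5',(130+x/2.6,40+y/2.6),z)
S=[q(265,322,12),q(478,317,12),q(274,421,12),q(471,415,12)]
print('centre',sum(S)/4, np.linalg.norm(S[0]-S[3]),np.linalg.norm(S[1]-S[2]))
for a,b in ((0,1),(2,3)):
    d=S[b]-S[a]; print('yaw',np.arctan2(-d[0],d[1]))
d=(S[0]+S[1]-S[2]-S[3]); k=q(371,272,12); print('key',k,'yaw',np.arctan2(-(k-sum(S)/4)[1],-(k-sum(S)/4)[0]))
print('post top',q(375,455,58))
E
```

```text
centre [497.014 324.724  12.   ] 86.12396209365325 86.65930092173052
yaw 0.08808353422024252
yaw 0.09280379936541365
key [457.248 321.261  12.   ] yaw 0.08685220335173899
post top [499.903 324.517  58.   ]
```

>>> {"method": "arm_command", "body": {
  "targets": [
    [-1,-1,35,0,0.9],
    [-2,-2,70,0,0.9],
    [-4,-3.6,105,0,0.9],
    [-4,-3.6,120,0,0.9],
    [-4,-3.6,120,0,0.8]
  ]
}}

```text
t: 22.8
eef_pos: [499.9, 321.7, 46.3]
tcp_rot: [3.099, 0.383, -3.078]
ft_force: [0.2, -0.2, 0.8]
opening: 0.858
grip_force: 0.0
```

```bash
python3 - <<'E'
from h import *
env.read_camera('top')
p,Rm=show(); z=Rm.apply([0,0,1]); g=np.array([497,325.3,45]); T=g+19*z
P,Q=plan(T,0,1)
E
```

```text
t 22.85 TCP imager [-164.515  323.953   47.691] rot [ 3.098  0.385 -3.078] F [-1.299 -0.169  0.418] j [ 0.519  0.606  2.026 -0.727  0.191 -0.429]
[ 3.4  3.3 20.7  0. ]
```

>>> {"method": "arm_command", "body": {
  "targets": [
    [2,2,10,0,0.8],
    [3.4,3.3,20,0,0.7],
    [3.4,3.3,20,0,0.5],
    [3.4,3.3,20,0,0.4],
    [3.4,3.3,20,0,0.4]
  ]
}}

```text
t: 23.35
eef_pos: [504.0, 327.7, 29.9]
tcp_rot: [3.097, 0.388, -3.078]
ft_force: [-1.0, -0.6, 1.1]
opening: 0.52
grip_force: 0.0
```

```bash
python3 - <<'E'
from h import *
p,Rm=show(); s=env.state(); print(s['opening'],s['eef_pos']-19*Rm.apply([0,0,1]), (RI.inv()*Rm).apply([[0,0,1],[0,1,0]]))
E
```

```text
t 23.35 TCP imager [-159.883  329.252   29.885] rot [ 3.097  0.388 -3.078] F [-0.956 -0.568  1.111] j [ 0.525  0.644  2.02  -0.871  0.168 -0.279]
0.5201962468150829 [496.866 326.442  47.457] [[ 0.379  0.035 -0.925]
 [ 0.009  0.999  0.041]]
```

>>> {"method": "arm_command", "body": {
  "targets": [
    [0,-1,2,0,0.3],
    [0,-1,2,0,0],
    [0,-1,2,0,0],
    [0,-1,2,0,0],
    [0,-1,2,0,0]
  ]
}}

```text
t: 23.85
eef_pos: [504.7, 326.8, 27.2]
tcp_rot: [3.098, 0.387, -3.077]
ft_force: [-1.6, -1.6, 4.4]
opening: 0.279
grip_force: 29.9
```

>>> {"method": "arm_command", "body": {
  "targets": [
    [0,0,0,0,0],
    [0,0,0,0,0]
  ]
}}

```text
t: 24.05
eef_pos: [504.7, 326.8, 27.2]
tcp_rot: [3.098, 0.387, -3.077]
ft_force: [-0.8, -1.2, 4.8]
opening: 0.28
grip_force: 29.9
```

```bash
python3 - <<'E'
from h import *
p,Rm=show(); s=env.state(); z=Rm.apply([0,0,1]); print(s['opening'],s['grip_force'],s['eef_pos']-19*z, (RI.inv()*Rm).apply([[0,0,1],[0,1,0]]))
# lift 40 then to imager grasp at (-150,0,z) 
print('lift',Rm.inv().apply([0,0,40]))
from kin import ik
for x,zz in ((-150,200),(-60,147),(0,145),(0,113)):
    P=O+RI.apply([x,0,zz])+19*z; print(x,ik(P,z))
E
```

```text
t 24.05 TCP imager [-159.234  328.216   27.199] rot [ 3.098  0.387 -3.077] F [-0.85  -1.195  4.769] j [ 0.523  0.649  2.02  -0.89   0.165 -0.262]
0.2796079005824039 29.862816631793976 [497.62  325.488  44.779] [[ 0.378  0.034 -0.925]
 [ 0.009  0.999  0.04 ]]
lift [-15.087   1.611 -37.01 ]
-150 (array([0.318, 2.034]), np.float64(0.4163188207704601), np.float64(5.684341886080802e-14))
-60 (array([0.506, 1.881]), np.float64(0.3791089881079986), np.float64(2.2737367544323206e-13))
0 (array([0.578, 1.734]), np.float64(0.451342339741848), np.float64(5.684341886080802e-14))
0 (array([0.622, 1.757]), np.float64(0.38576541228514466), np.float64(5.684341886080802e-14))
```

```bash
python3 - <<'E'
from h import *
p,Rm=show(); z=Rm.apply([0,0,1]); 
P,Q=plan(env.state()['eef_pos']+[0,0,145],0,1)
P,Q=plan(O+RI.apply([-165,0,190])+19*z,0,2,P,Q)
E
```

```text
t 24.05 TCP imager [-159.234  328.216   27.199] rot [ 3.098  0.387 -3.077] F [-0.85  -1.195  4.769] j [ 0.523  0.649  2.02  -0.89   0.165 -0.262]
[ -54.7    5.8 -134.2    0. ]
[  -4.5 -163.6   -5.4    0. ]
[  -4.5 -163.6   -5.4    0. ]
```

>>> {"method": "arm_command", "body": {
  "targets": [
    [-4,0,-9,0,0],
    [-15,2,-37,0,0],
    [-29,3,-70,0,0],
    [-42,4,-103,0,0],
    [-55,6,-134,0,0]
  ]
}}

```text
t: 24.55
eef_pos: [504.3, 326.9, 172.8]
tcp_rot: [3.097, 0.385, -3.077]
ft_force: [0.4, -0.4, -3.8]
opening: 0.273
grip_force: 29.9
```

>>> {"method": "arm_command", "body": {
  "targets": [
    [0,-20,0,0,0],
    [-1,-53,-1,0,0],
    [-2,-90,-3,0,0],
    [-3,-127,-4,0,0],
    [-4.5,-164,-5,0,0]
  ]
}}

```text
t: 25.05
eef_pos: [519.9, 162.4, 171.1]
tcp_rot: [3.097, 0.385, -3.077]
ft_force: [-0.0, -0.2, -4.0]
opening: 0.273
grip_force: 30.0
```

>>> {"method": "arm_command", "body": {
  "targets": [
    [-1,-38,-1,0,0],
    [-2,-76,-2,0,0],
    [-3,-114,-3,0,0],
    [-4,-146,-4,0,0],
    [-4.5,-164,-5,0,0]
  ]
}}

```text
t: 25.55
eef_pos: [536.0, -1.8, 170.7]
tcp_rot: [3.097, 0.386, -3.079]
ft_force: [-0.9, 0.3, -4.1]
opening: 0.269
grip_force: 30.0
```

```bash
python3 - <<'E'
from h import *
env.read_camera('top');env.read_camera('top')
p,Rm=show(); z=Rm.apply([0,0,1]); print((RI.inv()*Rm).apply([[0,0,1],[0,1,0]]))
P,Q=plan(O+RI.apply([-70,0,152])+19*z,0,1)
P,Q=plan(O+RI.apply([0,0,147])+19*z,0,1,P,Q)
s=env.state(); np.save('pics/w6s.npy',np.r_[s['eef_pos'],s['tcp_rot']]); c=grab('wrist','w6.png')
E
```

```text
t 25.65 TCP imager [-157.442   -1.719  170.73 ] rot [ 3.097  0.386 -3.08 ] F [ 0.028  0.459 -3.972] j [-0.198  0.318  2.079  0.363  0.404 -2.149]
[[ 0.377  0.034 -0.926]
 [ 0.012  0.999  0.041]]
[-73.9   2.   69.4   0. ]
[-62.9   0.6  31.    0. ]
```

View pics/w6.png

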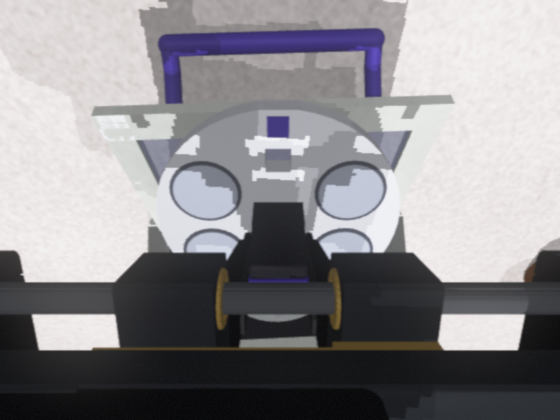

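```bash
python3 - <<'E'
from h import *
s=np.load('pics/w6s.npy'); z=R.from_euler('xyz',s[3:]).apply([0,0,1]); g=RI.inv().apply(s[:3]-19*z-O)
f=lambda u,v:RI.inv().apply(wr('w6',(u,v),155.5)-O)-g
a,b=f(206,191),f(351,190); print(g,'seats',a,b,'mid+21.6',(a+b)/2+[21.6,0,0],'sep',np.linalg.norm(a-b),'yaw',np.arctan2(-(b-a)[0],(b-a)[1]))
print('key+40',f(278,160)+[40,0,0],'mark',f(278,126))
c=[f(160,205),f(401,205)];print('rim',c)
# same for c6 for calibration check of mark radius
print('c6 mark', np.linalg.norm(wr('w5',(130+370/2.6,40+224/2.6),12)-[497,325,12]))
E
```

```text
[-164.606   -2.361  188.315] seats [-24.337 -36.044 -32.815] [-21.959  38.47  -32.815] mid+21.6 [ -1.548   1.213 -32.815] sep 74.55192464678957 yaw -0.031906826100564334
key+40 [ -1.017   0.833 -32.815] mark [-58.525   1.05  -32.815]
rim [array([-16.487, -60.973, -32.815]), array([-11.006,  66.879, -32.815])]
c6 mark 57.316566257872346
```

>>> {"method": "arm_command", "body": {
  "targets": [
    [-15,0,14,0,0],
    [-35,1,33,0,0],
    [-55,1,52,0,0],
    [-74,2,69,0,0],
    [-74,2,69,0,0]
  ]
}}

```text
t: 26.2
eef_pos: [631.6, 13.0, 133.7]
tcp_rot: [3.097, 0.385, -3.076]
ft_force: [-0.4, 0.4, -2.7]
opening: 0.271
grip_force: 30.0
```

>>> {"method": "arm_command", "body": {
  "targets": [
    [-15,0,7,0,0],
    [-30,0,15,0,0],
    [-45,0,22,0,0],
    [-60,0,30,0,0],
    [-60,0,30,0,0]
  ]
}}

```text
t: 26.7
eef_pos: [697.3, 18.2, 129.7]
tcp_rot: [3.097, 0.386, -3.076]
ft_force: [-0.7, 0.3, -3.1]
opening: 0.276
grip_force: 30.0
```

```bash
cat >> h.py <<'E'
def gp(goal=None):
    s=env.state(); Rm=R.from_euler('xyz',s['tcp_rot']); z=Rm.apply([0,0,1]); g=RI.inv().apply(s['eef_pos']-19*z-O); Q=RI.inv()*Rm
    print('t',s['t'],'grasp',g,'F',s['ft_force'],'y',Q.apply([0,1,0]),'z',Q.apply([0,0,1]),'open',s['opening'],'j',s['joints'])
    if goal is not None: print('shift',Q.inv().apply(np.array(goal)-g).round(1))
E
python3 - <<'E'
from h import *
env.read_camera('top');env.read_camera('top')
gp([1.5,-1.1,147]); gp([1.5,-1.1,135])
E
```

```text
t 26.8 grasp [ -3.91    2.839 147.172] F [-0.026  0.267 -3.63 ] y [0.008 0.999 0.041] z [ 0.376  0.035 -0.926] open 0.27484764574108855 j [-0.112  0.571  1.741  0.246  0.47  -1.957]
shift [-5.  -3.9  2.1]
t 26.8 grasp [ -3.91    2.839 147.172] F [-0.026  0.267 -3.63 ] y [0.008 0.999 0.041] z [ 0.376  0.035 -0.926] open 0.27484764574108855 j [-0.112  0.571  1.741  0.246  0.47  -1.957]
shift [-0.5 -4.4 13.2]
```

>>> {"method": "arm_command", "body": {
  "targets": [
    [-5,-3.9,2,0,0],
    [-5,-3.9,2,0,0],
    [-3.5,-4.1,6,0,0],
    [-2,-4.3,10,0,0],
    [-2,-4.3,10,0,0]
  ]
}}

```text
t: 27.3
eef_pos: [702.2, 13.5, 120.4]
tcp_rot: [3.097, 0.385, -3.077]
ft_force: [-0.1, -0.0, -2.5]
opening: 0.27
grip_force: 30.0
```

```bash
python3 - <<'E'
from h import *
env.read_camera('top')
gp([1.5,-1.1,135])
E
```

```text
t 27.35 grasp [  2.37   -2.127 138.346] F [ 0.168 -0.874 -3.588] y [0.009 0.999 0.041] z [ 0.377  0.035 -0.926] open 0.27439993909849136 j [-0.118  0.59   1.731  0.254  0.461 -1.97 ]
shift [2.1 0.9 2.8]
```

>>> {"method": "arm_command", "body": {
  "targets": [
    [1,1,0,0,0],
    [1.5,0.9,1.5,0,0],
    [2.2,0.9,3,0,0],
    [2.8,0.9,4.7,0,0]
  ]
}}

```text
t: 27.75
eef_pos: [701.9, 14.6, 115.9]
tcp_rot: [3.097, 0.387, -3.077]
ft_force: [-0.6, -0.1, -4.1]
opening: 0.269
grip_force: 30.0
```

```bash
python3 - <<'E'
from h import *
env.read_camera('top')
gp([1.5,-1.1,129])
E
```

```text
t 27.8 grasp [  1.778  -1.045 133.134] F [-0.416 -0.479 -3.492] y [0.009 0.999 0.041] z [ 0.377  0.035 -0.925] open 0.2698600398622175 j [-0.117  0.596  1.737  0.26   0.448 -1.974]
shift [ 1.8 -0.2  3.7]
```

>>> {"method": "arm_command", "body": {
  "targets": [
    [1,0,2,0,0],
    [1.8,-0.2,3.7,0,0],
    [2.5,-0.3,5.5,0,0],
    [3,-0.3,7.4,0,0]
  ]
}}

```text
t: 28.2
eef_pos: [701.9, 14.6, 107.8]
tcp_rot: [3.097, 0.386, -3.077]
ft_force: [0.5, 0.2, -3.8]
opening: 0.273
grip_force: 30.0
```

```bash
python3 - <<'E'
from h import *
env.read_camera('top')
gp([1.5,-1.1,122])
E
```

```text
t 28.25 grasp [  1.798  -1.044 125.063] F [-0.357 -0.047 -3.626] y [0.009 0.999 0.041] z [ 0.377  0.035 -0.925] open 0.26858761985847696 j [-0.117  0.607  1.743  0.269  0.432 -1.985]
shift [ 1.4 -0.2  2.7]
```

>>> {"method": "arm_command", "body": {
  "targets": [
    [0.7,0,1.5,0,0],
    [1.3,-0.1,3,0,0],
    [1.9,-0.2,4.6,0,0],
    [1.9,-0.2,4.6,0,0]
  ]
}}

```text
t: 28.65
eef_pos: [701.8, 14.6, 102.8]
tcp_rot: [3.097, 0.386, -3.077]
ft_force: [-0.8, -0.7, -3.4]
opening: 0.268
grip_force: 30.0
```

```bash
python3 - <<'E'
from h import *
gp([1.5,-1.1,116]); gp([1.5,-1.1,114])
E
```

```text
t 28.65 grasp [  1.795  -1.024 120.337] F [-0.791 -0.728 -3.408] y [0.009 0.999 0.041] z [ 0.377  0.035 -0.925] open 0.26796456479235087 j [-0.117  0.614  1.746  0.275  0.423 -1.991]
shift [ 1.9 -0.3  3.9]
t 28.65 grasp [  1.795  -1.024 120.337] F [-0.791 -0.728 -3.408] y [0.009 0.999 0.041] z [ 0.377  0.035 -0.925] open 0.26796456479235087 j [-0.117  0.614  1.746  0.275  0.423 -1.991]
shift [ 2.7 -0.3  5.8]
```

>>> {"method": "arm_command", "body": {
  "targets": [
    [0.6,-0.1,1.4,0,0],
    [1.2,-0.2,2.6,0,0],
    [1.9,-0.3,3.9,0,0],
    [2.3,-0.3,4.9,0,0],
    [2.3,-0.3,4.9,0,0]
  ]
}}

```text
t: 29.15
eef_pos: [701.5, 14.6, 97.5]
tcp_rot: [3.097, 0.386, -3.077]
ft_force: [0.2, 0.9, -3.0]
opening: 0.273
grip_force: 30.0
```

```bash
python3 - <<'E'
from h import *
gp([1.5,-1.1,113]); gp([1.5,-1.1,112])
E
```

```text
t 29.15 grasp [  1.55   -1.056 115.08 ] F [ 0.238  0.876 -3.045] y [0.009 0.999 0.041] z [ 0.377  0.035 -0.925] open 0.27343767217672954 j [-0.117  0.621  1.751  0.282  0.412 -1.999]
shift [ 0.8 -0.1  1.9]
t 29.15 grasp [  1.55   -1.056 115.08 ] F [ 0.238  0.876 -3.045] y [0.009 0.999 0.041] z [ 0.377  0.035 -0.925] open 0.27343767217672954 j [-0.117  0.621  1.751  0.282  0.412 -1.999]
shift [ 1.2 -0.2  2.8]
```

>>> {"method": "arm_command", "body": {
  "targets": [
    [0.3,0,0.7,0,0],
    [0.6,-0.1,1.3,0,0],
    [0.9,-0.1,2,0,0],
    [0.9,-0.1,2,0,0]
  ]
}}

```text
t: 29.55
eef_pos: [701.7, 14.7, 97.1]
tcp_rot: [3.098, 0.389, -3.077]
ft_force: [-7.9, 2.7, 11.3]
opening: 0.272
grip_force: 30.0
```

>>> {"method": "arm_command", "body": {
  "targets": [
    [0.3,0,0.6,0,0],
    [0.4,0,1.1,0,0],
    [0.4,0,1.1,0,0]
  ]
}}

```text
t: 29.85
eef_pos: [702.1, 15.0, 96.8]
tcp_rot: [3.098, 0.39, -3.076]
ft_force: [-9.6, 3.8, 18.0]
opening: 0.271
grip_force: 30.1
```

```bash
python3 - <<'E'
from h import *
gp([1.5,-1.1,111])
E
```

```text
t 29.85 grasp [  2.092  -0.707 114.401] F [-9.576  3.756 18.021] y [0.008 0.999 0.041] z [ 0.381  0.034 -0.924] open 0.2708830177519594 j [-0.116  0.622  1.752  0.287  0.406 -2.004]
shift [ 1.8 -0.5  2.9]
```

>>> {"method": "arm_command", "body": {
  "targets": [
    [-0.4,0,-1,0,0],
    [-0.4,0,-1,0,0.3],
    [-0.4,0,-1,0,0.4],
    [-0.4,0,-1,0,0.5],
    [-0.4,0,-1,0,0.6]
  ]
}}

```text
t: 30.35
eef_pos: [701.6, 14.4, 95.2]
tcp_rot: [3.097, 0.387, -3.077]
ft_force: [0.7, -0.0, -0.2]
opening: 0.497
grip_force: 0.0
```

>>> {"method": "arm_command", "body": {
  "targets": [
    [0,0,0,0,0.65],
    [0,0,0,0,0.65],
    [0,0,-15,0,0.65],
    [0,0,-40,0,0.65],
    [0,0,-40,0,0.65]
  ]
}}

```text
t: 30.85
eef_pos: [686.8, 11.5, 135.9]
tcp_rot: [3.098, 0.391, -3.077]
ft_force: [0.5, 0.5, -0.4]
opening: 0.649
grip_force: 0.0
```

```bash
python3 - <<'E'
from h import *
gp()
env.read_camera('top')
s=env.state(); np.save('pics/w7s.npy',np.r_[s['eef_pos'],s['tcp_rot']]); c=grab('wrist','w7.png')
# violet blobs and seats numerically
h=cv2.cvtColor(c['frame'],cv2.COLOR_RGB2HSV); m=cv2.inRange(h,(115,80,40),(145,255,255)); n,_,st,ce=cv2.connectedComponentsWithStats(m)
for i in range(1,n):
    if st[i,4]>12: print(st[i],ce[i],RI.inv().apply(wr('w7',ce[i],80)-O))
g=cv2.cvtColor(c['frame'],cv2.COLOR_RGB2GRAY)
ci=cv2.HoughCircles(cv2.medianBlur(g[:260],3),cv2.HOUGH_GRADIENT,1,30,param1=80,param2=25,minRadius=15,maxRadius=45)
for k in (ci[0] if ci is not None else []): print('circ',k,RI.inv().apply(wr('w7',k[:2],80)-O))
E
```

```text
t 30.85 grasp [-13.42   -2.747 153.5  ] F [ 0.464  0.453 -0.374] y [0.009 0.999 0.04 ] z [ 0.381  0.034 -0.924] open 0.6488467149192968 j [-0.125  0.551  1.763  0.258  0.465 -1.978]
[270 114  16  17 246] [277.476 122.065] [-56.573  -0.694  80.   ]
[ 257  240   48   26 1109] [280.957 252.286] [47.343  0.82  80.   ]
circ [213.5 175.5  24.3] [-22.124 -41.173  80.   ]
circ [336.5 172.5  25.7] [-21.674  36.331  80.   ]
circ [222.5 234.5  26.6] [ 27.512 -40.842  80.   ]
circ [333.5 237.5  29.4] [34.096 39.329 80.   ]
```

```bash
python3 - <<'E'
from h import *
def blobs(f):
    c=np.load(f'pics/{f}.npy',allow_pickle=True).item(); h=cv2.cvtColor(c['frame'],cv2.COLOR_RGB2HSV); m=cv2.inRange(h,(115,80,40),(145,255,255)); n,_,st,ce=cv2.connectedComponentsWithStats(m)
    return [(ce[i],st[i]) for i in range(1,n) if st[i,4]>60]
for f,zd,zl in (('w5',12,58),('w7',80,126)):
    b=blobs(f); print([x[1] for x in b])
    mk=min(b,key=lambda x:x[0][1])[0]; lb=max(b,key=lambda x:x[0][1]); 
    M=wr(f,mk,zd)
    st=lb[1]; e=[(st[0],lb[0][1]),(st[0]+st[2],lb[0][1])]
    for dz in (-2,0,2,4):
        L=RI.inv().apply(wr(f,lb[0],zl+dz)-RI.inv().inv().apply([0,0,0])-M); w=np.linalg.norm(wr(f,e[0],zl+dz)-wr(f,e[1],zl+dz))
        print(f,dz,'label-mark',L,'width',w)
E
```

```text
[array([267, 121,  11,  11, 110], dtype=int32), array([259, 205,  31,  17, 510], dtype=int32)]
w5 -2 label-mark [59.476 -0.134 44.   ] width 26.487754186854442
w5 0 label-mark [57.903 -0.176 46.   ] width 26.25857428788939
w5 2 label-mark [56.329 -0.218 48.   ] width 26.029394388924395
w5 4 label-mark [54.756 -0.26  50.   ] width 25.800214489959348
[array([270, 114,  16,  17, 246], dtype=int32), array([ 257,  240,   48,   26, 1109], dtype=int32)]
w7 -2 label-mark [59.863 -0.331 44.   ] width 27.52087683012151
w7 0 label-mark [57.861 -0.415 46.   ] width 27.129190677913158
w7 2 label-mark [55.859 -0.499 48.   ] width 26.73750452570481
w7 4 label-mark [53.856 -0.583 50.   ] width 26.345818373496446
```

```bash
python3 - <<'E'
from h import *
from kin import ik
print(shift([[-60,20,230],[-160,88,230],[-262,88,175]]).round(0))
z=RI.apply([.38,.034,-.924])
for P in ([-160,88,230],[-262,88,175],[-228,88,92]): print(ik(O+RI.apply(P),z))
z=RI.apply([.3,0.,-.954])
for P in ([-262,88,175],[-228,88,92]): print(ik(O+RI.apply(P),z))
E
```

```text
t 30.95 TCP imager [ -6.322  -1.932 133.422] rot [ 3.098  0.388 -3.077] F [-0.727  0.457 -0.726] j [-0.125  0.554  1.763  0.258  0.463 -1.979]
[[  14.   25. -109.]
 [ 108.   92. -144.]
 [ 223.   89. -132.]]
(array([0.221, 2.017]), np.float64(0.5133768917122459), np.float64(0.0))
(array([0.172, 2.297]), np.float64(0.2816495389171928), np.float64(5.684341886080802e-14))
(array([0.403, 2.322]), np.float64(0.036098393914072095), np.float64(1.1368683772161603e-13))
(array([0.187, 2.241]), np.float64(0.4125705322972619), np.float64(5.684341886080802e-14))
(array([0.402, 2.264]), np.float64(0.17454198830082657), np.float64(5.684341886080802e-14))
```

>>> {"method": "arm_command", "body": {
  "targets": [
    [2,4,-40,0,0.65],
    [8,14,-80,0,0.65],
    [14,25,-109,0,0.4],
    [50,50,-125,0,0.2],
    [75,70,-135,0,0]
  ]
}}

```text
t: 31.45
eef_pos: [559.4, 68.3, 232.0]
tcp_rot: [3.097, 0.386, -3.078]
ft_force: [1.2, 0.3, -0.2]
opening: 0.453
grip_force: 0.0
```

>>> {"method": "arm_command", "body": {
  "targets": [
    [33,22,-10,0,0],
    [70,22,-8,0,0],
    [110,20,-2,0,0],
    [148,20,2,0,0],
    [148,20,2,0,0]
  ]
}}

```text
t: 31.95
eef_pos: [418.8, 79.1, 172.6]
tcp_rot: [3.097, 0.38, -3.077]
ft_force: [0.8, -0.1, 0.2]
opening: 0.037
grip_force: 0.0
```

```bash
python3 - <<'E'
from h import *
print(shift([[-240,86,125],[-229,86,92]]).round(0)); p,Rm=show(); print((RI.inv()*Rm).apply([[0,0,1],[0,1,0]]))
E
```

```text
t 31.95 TCP imager [-267.031   89.31   172.598] rot [ 3.097  0.38  -3.077] F [ 0.768 -0.065  0.19 ] j [-0.017  0.169  2.309  0.258  0.297 -1.894]
[[-8. -5. 54.]
 [-5. -6. 89.]]
t 31.95 TCP imager [-267.031   89.31   172.598] rot [ 3.097  0.38  -3.077] F [ 0.768 -0.065  0.19 ] j [-0.017  0.169  2.309  0.258  0.297 -1.894]
[[ 0.372  0.035 -0.928]
 [ 0.009  0.999  0.042]]
```

>>> {"method": "arm_command", "body": {
  "targets": [
    [0,-3,25,0,0],
    [0,-3,50,0,0],
    [0,-3,75,0,0],
    [-3,-3,89,0,0]
  ]
}}

```text
t: 32.35
eef_pos: [457.6, 82.7, 98.8]
tcp_rot: [3.094, 0.387, -3.077]
ft_force: [0.7, 0.0, 0.5]
opening: 0.012
grip_force: 0.0
```

```bash
cat >> h.py <<'E'
def panel(phis,l,press=2,y=86,rho=123):
    out=[]; p=np.array([np.cos(l),0,np.sin(l)]); f=np.array([np.sin(l),0,-np.cos(l)]); h=np.array([-86,0,66.])
    for a in phis:
        d=np.array([np.sin(a),0,np.cos(a)]); n=np.array([-np.cos(a),0,np.sin(a)])
        o=h+138*d-p*(14-press)+f*(138-rho) if a<-l else h+rho*d+n*(4+10*np.cos(a+l)-press)
        out.append(o+[0,y,0])
    return out
E
python3 - <<'E'
from h import *
p,Rm=show(); v=(RI.inv()*Rm).apply([0,0,1]); print(v); l=np.arcsin(v[0])
print(shift(panel([-1.22,-1.1,-.97,-.83,-.68,-.5],l)).round(0))
E
```

```text
t 32.35 TCP imager [-228.095   89.344   98.775] rot [ 3.094  0.387 -3.077] F [0.729 0.044 0.529] j [-0.008  0.385  2.319  0.933  0.093 -2.568]
[ 0.378  0.038 -0.925]
t 32.35 TCP imager [-228.095   89.344   98.775] rot [ 3.094  0.387 -3.077] F [0.729 0.044 0.529] j [-0.008  0.385  2.319  0.933  0.093 -2.568]
[[ -5.  -3.   6.]
 [-17.  -3.  -5.]
 [-31.  -2. -16.]
 [-48.  -1. -26.]
 [-67.  -0. -33.]
 [-92.   0. -38.]]
```

>>> {"method": "arm_command", "body": {
  "targets": [
    [-5,-3,5,0,0],
    [-12,-3,0,0,0],
    [-18,-3,-5,0,0],
    [-25,-3,-10,0,0],
    [-32,-2,-16,0,0]
  ]
}}

```text
t: 32.85
eef_pos: [475.9, 82.5, 125.2]
tcp_rot: [3.092, 0.377, -3.075]
ft_force: [-17.3, 9.1, 4.5]
opening: 0.003
grip_force: 19.8
```

```bash
python3 - <<'E'
from h import *
p,Rm=show(); v=(RI.inv()*Rm).apply([0,0,1]); print(v); l=np.arcsin(v[0])
print(shift(panel([-.9,-.83,-.68,-.5,-.35,-.2],l)).round(0))
c=grab('side','s7.png')
E
```

```text
t 32.85 TCP imager [-209.838   87.523  125.217] rot [ 3.092  0.377 -3.075] F [-17.266   9.121   4.457] j [-0.009  0.341  2.245  0.403  0.199 -2.037]
[ 0.368  0.041 -0.929]
t 32.85 TCP imager [-209.838   87.523  125.217] rot [ 3.092  0.377 -3.075] F [-17.266   9.121   4.457] j [-0.009  0.341  2.245  0.403  0.199 -2.037]
[[ -12.   -1.   -4.]
 [ -21.   -1.   -8.]
 [ -40.    0.  -16.]
 [ -64.    1.  -21.]
 [ -85.    1.  -23.]
 [-103.    2.  -23.]]
```

```bash
cat >> h.py <<'E'
def theta(f):
    "hatch angle from violet pixels in a side/top frame: best overlap of projected rail line"
    c=np.load(f'pics/{f}.npy',allow_pickle=True).item(); h=cv2.cvtColor(c['frame'],cv2.COLOR_RGB2HSV); m=cv2.inRange(h,(115,90,30),(145,255,255))
    dist=cv2.distanceTransform(255-m,cv2.DIST_L2,5); T=np.linalg.inv(c['world_from_camera']); fl=210/np.tan(np.radians(c['vertical_fov']/2)); res=[]
    for th in np.arange(-.1,2.1,.02):
        a=.569-th; y=np.linspace(-55,55,23); P=np.c_[0*y-86+159.6*np.sin(a),y,0*y+66+159.6*np.cos(a)]
        X=(RI.apply(P)+O)@T[:3,:3].T+T[:3,3]; u=X[:,:2]/X[:,2:]*fl+[c['cx'],c['cy']]; uu=np.clip(u.round().astype(int),0,[559,419])
        res.append((np.minimum(dist[uu[:,1],uu[:,0]],10).mean(),th,(dist[uu[:,1],uu[:,0]]<1.5).sum(),u[11].round(0)))
    res.sort(key=lambda r:r[0]); return res[:3]
E
python3 - <<'E'
from h import *
c=grab('top','t7.png')
for f in ('side0','s4','s7','top0','t7'): print(f,theta(f))
E
```

```text
side0 [(np.float32(0.0), np.float64(0.14000000000000004), np.int64(23), array([254., 216.])), (np.float32(0.0), np.float64(0.16000000000000006), np.int64(23), array([255., 215.])), (np.float32(0.04347826), np.float64(0.18000000000000002), np.int64(23), array([256., 215.]))]
s4 [(np.float32(4.529222), np.float64(1.3000000000000003), np.int64(9), array([318., 226.])), (np.float32(4.8583083), np.float64(1.2800000000000002), np.int64(9), array([317., 225.])), (np.float32(4.8848), np.float64(1.3400000000000003), np.int64(6), array([320., 228.]))]
s7 [(np.float32(3.7791042), np.float64(1.3400000000000003), np.int64(6), array([320., 228.])), (np.float32(3.883856), np.float64(1.3200000000000003), np.int64(3), array([319., 227.])), (np.float32(3.9617126), np.float64(1.3800000000000001), np.int64(6), array([321., 229.]))]
top0 [(np.float32(0.0), np.float64(0.16000000000000006), np.int64(23), array([282., 174.])), (np.float32(0.0), np.float64(0.18000000000000002), np.int64(23), array([282., 175.])), (np.float32(0.08695652), np.float64(0.14000000000000004), np.int64(23), array([282., 173.]))]
t7 [(np.float32(0.9130435), np.float64(1.7200000000000002), np.int64(18), array([288., 264.])), (np.float32(0.93872607), np.float64(1.7000000000000002), np.int64(18), array([288., 264.])), (np.float32(0.95652175), np.float64(1.7400000000000002), np.int64(18), array([288., 265.]))]
```

>>> {"method": "arm_command", "body": {
  "targets": [
    [-3,3,-2,0,0],
    [-12,4,-4,0,0],
    [-21,4,-8,0,0],
    [-30,4,-12,0,0],
    [-40,5,-16,0,0]
  ]
}}

```text
t: 33.45
eef_pos: [510.6, 87.2, 156.9]
tcp_rot: [3.095, 0.385, -3.077]
ft_force: [-2.2, 0.5, -3.1]
opening: 0.003
grip_force: 1.8
```

```bash
python3 - <<'E'
from h import *
p,Rm=show(); v=(RI.inv()*Rm).apply([0,0,1]); print(v); l=np.arcsin(v[0])
print(shift(panel([-.6,-.5,-.35,-.2,-.05,.1],l,y=90)).round(0))
c=grab('top','t8.png');print(theta('t8'))
E
```

```text
t 33.45 TCP imager [-174.929   89.13   156.924] rot [ 3.095  0.385 -3.077] F [-2.242  0.528 -3.141] j [ 0.005  0.318  2.139  0.227  0.31  -1.842]
[ 0.376  0.037 -0.926]
t 33.45 TCP imager [-174.929   89.13   156.924] rot [ 3.095  0.385 -3.077] F [-2.242  0.528 -3.141] j [ 0.005  0.318  2.139  0.227  0.31  -1.842]
[[ -7.   1.  -2.]
 [-20.   2.  -4.]
 [-41.   2.  -6.]
 [-59.   2.  -5.]
 [-78.   3.  -2.]
 [-96.   3.   4.]]
[(np.float32(3.6252782), np.float64(1.3800000000000001), np.int64(11), array([288., 253.])), (np.float32(3.6771824), np.float64(1.36), np.int64(11), array([288., 252.])), (np.float32(3.7464783), np.float64(1.4000000000000001), np.int64(11), array([288., 253.]))]
```

>>> {"method": "arm_command", "body": {
  "targets": [
    [-10,1,-3,0,0],
    [-20,2,-4,0,0],
    [-41,2,-6,0,0],
    [-59,2,-5,0,0],
    [-78,2,-2,0,0]
  ]
}}

```text
t: 34.0
eef_pos: [582.7, 94.2, 188.7]
tcp_rot: [3.094, 0.387, -3.077]
ft_force: [-3.3, -1.0, -2.7]
opening: 0.004
grip_force: 1.7
```

```bash
python3 - <<'E'
from h import *
p,Rm=show(); v=(RI.inv()*Rm).apply([0,0,1]); l=np.arcsin(v[0])
print(shift(panel([.05,.2,.3,.4,.5,.6,.7,.8],l,y=90)).round(0))
c=grab('top','t9.png');print(theta('t9'))
E
```

```text
t 34.0 TCP imager [-102.432   89.596  188.702] rot [ 3.094  0.387 -3.077] F [-3.29  -0.964 -2.661] j [ 0.018  0.357  1.944  0.146  0.46  -1.744]
t 34.0 TCP imager [-102.432   89.596  188.702] rot [ 3.094  0.387 -3.077] F [-3.29  -0.964 -2.661] j [ 0.018  0.357  1.944  0.146  0.46  -1.744]
[[-11.   1.   4.]
 [-28.   1.  12.]
 [-39.   1.  19.]
 [-50.   1.  27.]
 [-59.   0.  36.]
 [-67.   0.  46.]
 [-75.   0.  57.]
 [-81.  -0.  68.]]
[(np.float32(3.582339), np.float64(0.7800000000000001), np.int64(11), array([285., 216.])), (np.float32(3.6513653), np.float64(0.8000000000000002), np.int64(11), array([285., 218.])), (np.float32(3.8510954), np.float64(0.7600000000000002), np.int64(11), array([285., 215.]))]
```

>>> {"method": "arm_command", "body": {
  "targets": [
    [-11,0,4,0,0],
    [-28,0,12,0,0],
    [-39,0,19,0,0],
    [-50,0,27,0,0],
    [-59,0,36,0,0]
  ]
}}

```text
t: 34.55
eef_pos: [651.1, 100.4, 177.2]
tcp_rot: [3.094, 0.388, -3.077]
ft_force: [-2.2, -1.0, 0.7]
opening: 0.006
grip_force: 1.0
```

```bash
python3 - <<'E'
from h import *
p,Rm=show(); v=(RI.inv()*Rm).apply([0,0,1]); l=np.arcsin(v[0])
print(shift(panel([.6,.7,.8,.85],l,y=90,press=3)).round(0))
c=grab('top','t10.png');print(theta('t10'))
E
```

```text
t 34.55 TCP imager [-33.825  89.58  177.25 ] rot [ 3.094  0.388 -3.077] F [-2.177 -0.97   0.656] j [ 0.027  0.46   1.797  0.129  0.501 -1.719]
t 34.55 TCP imager [-33.825  89.58  177.25 ] rot [ 3.094  0.388 -3.077] F [-2.177 -0.97   0.656] j [ 0.027  0.46   1.797  0.129  0.501 -1.719]
[[ -9.   0.  10.]
 [-16.  -0.  21.]
 [-22.  -0.  33.]
 [-24.  -0.  39.]]
[(np.float32(0.7472869), np.float64(0.24000000000000007), np.int64(18), array([282., 179.])), (np.float32(1.1214695), np.float64(0.22000000000000006), np.int64(18), array([282., 177.])), (np.float32(1.1904955), np.float64(0.2600000000000001), np.int64(13), array([283., 180.]))]
```

>>> {"method": "arm_command", "body": {
  "targets": [
    [-9,-2,10,0,0],
    [-13,-3,16,0,0],
    [-16,-3,21,0,0],
    [-19,-3,27,0,0],
    [-22,-3,33,0,0]
  ]
}}

```text
t: 35.1
eef_pos: [681.5, 100.8, 156.8]
tcp_rot: [3.094, 0.386, -3.076]
ft_force: [-72.9, -17.2, 82.0]
opening: 0.006
grip_force: 55.3
```

```bash
python3 - <<'E'
from h import *
p,Rm=show()
c=grab('top','t11.png');c=grab('side','s11.png');print(theta('t11'),theta('s11'))
E
```

```text
t 35.1 TCP imager [ -3.513  87.224 156.785] rot [ 3.094  0.386 -3.076] F [-72.945 -17.204  81.966] j [ 0.026  0.525  1.74   0.131  0.496 -1.722]
[(np.float32(0.0), np.float64(-0.01999999999999999), np.int64(23), array([281., 164.])), (np.float32(0.04347826), np.float64(1.3877787807814457e-17), np.int64(23), array([281., 165.])), (np.float32(0.08695652), np.float64(0.020000000000000018), np.int64(23), array([281., 166.]))] [(np.float32(3.3544998), np.float64(1.3000000000000003), np.int64(7), array([318., 226.])), (np.float32(3.6070783), np.float64(1.3200000000000003), np.int64(9), array([319., 227.])), (np.float32(3.6929564), np.float64(1.2800000000000002), np.int64(7), array([317., 225.]))]
```

>>> {"method": "arm_command", "body": {
  "targets": [
    [4,0,-10,0,0],
    [12,0,-30,0,0],
    [26,0,-65,0,0],
    [40,0,-100,0,0],
    [40,0,-100,0,0]
  ]
}}

```text
t: 35.7
eef_pos: [607.9, 91.4, 236.2]
tcp_rot: [3.094, 0.393, -3.077]
ft_force: [0.5, 0.6, -0.2]
opening: 0.004
grip_force: 0.0
```

```bash
python3 - <<'E'
from h import *
env.read_camera('wrist')
p,Rm=show()
c=grab('top','t12.png');c=grab('side','s12.png');print(theta('t12'),theta('s12'))
E
```

```text
t 35.75 TCP imager [-76.724  84.451 234.585] rot [ 3.094  0.392 -3.077] F [0.324 0.079 0.173] j [ 0.012  0.331  1.835  0.122  0.59  -1.721]
[(np.float32(0.0), np.float64(-0.01999999999999999), np.int64(23), array([281., 164.])), (np.float32(0.0), np.float64(1.3877787807814457e-17), np.int64(23), array([281., 165.])), (np.float32(0.0), np.float64(0.020000000000000018), np.int64(23), array([281., 166.]))] [(np.float32(0.0), np.float64(-0.039999999999999994), np.int64(23), array([245., 220.])), (np.float32(0.0), np.float64(-0.01999999999999999), np.int64(23), array([246., 219.])), (np.float32(0.0), np.float64(1.3877787807814457e-17), np.int64(23), array([247., 219.]))]
```

Both the top and side cameras put the hatch at about 0 rad, and the robot is touching nothing, so I'm handing in the job.

```bash
python3 -c "
from h import *
print(env.job_done())"
```

```text
the job is handed in; nothing more can be done
None
```

I opened the hatch, seated and released the carousel, and shut the hatch again (about 0 rad in the top and side cameras), then handed the job in with no verdict returned; the carousel read level and about on axis after release, but I did not check its height afterwards, the closing push briefly reached about 111 N at the wrist (limit 120 N; I did not measure the finger/body load against the 40 N limit), and I viewed 11 pictures against the limit of 10.

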